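Line up the enclosure hinge and hold it for pinning

TASK

Get the optics-enclosure hinge ready for pinning. First lay the hinge pin in the narrow raised V rest beside the jamb block, its round end towards the hinge, and let go of it; then pick up the loose hinge leaf by its upright rib and bring its knuckle in between the two knuckles on the jamb block so that all three holes line up and the pin could slide straight through. Finish while still holding the leaf there, still and clear of the jamb block, and leave the other things on the table alone.

Things in the scene. Friction and masses are not known exactly. Their poses are not given: they have to be found in the camera images.
- jamb_bore (a point): Fixed aluminium fixture: centre of the hinge bore, midway between two fixed knuckles, 110 mm above the table. y: along the bore to the V rest; x: from bore to jamb block; z up. The knuckles (tubes, 28 mm outside, 18 mm hole, 22 mm long) lie 18.5 to 40.5 mm to either side along y; the 37 mm gap between them is open from above, below and -x.
- rest_seat (a point): V rest of the fixture: mid-length, where the axis of a pin lying in the V runs; 87 mm from jamb_bore along +y, same height and axes. 90 degree V, 50 mm long along y, 24 mm wide, walls 5 mm above this point, on a post 14 mm thick; free beyond its +y end. A well laid pin has its tip 50 mm (within 10) from jamb_bore along y, its square grip sticking out beyond the V.
- pin_grip (a point): Loose steel hinge pin, 100 mm long, 52 g, lying on the table at first: centre of its square grip (10 x 10 mm, 32 mm long; 5 mm above the table). y runs along the pin from round tip to square grip, z up. The round shaft is 10 mm thick, 68 mm long; centre of mass about 43 mm from the tip.
- pin_tip (a point): Round tip of the hinge pin, on its axis, 84 mm from pin_grip along -y (same axes).
- leaf_grip (a point): Loose aluminium hinge leaf, about 240 g, flat on the table at first: middle of the free part of its upright rib, 50 mm above the underside. Rib 12 mm thick (x), 40 mm long (y), top 14 mm above this point, on a plate 93 x 90 x 6 mm reaching 58 mm to -x, 35 mm to +x. x points to the knuckle, y along its hole, z up. Centre of mass within 4 mm of the rib in x, y.
- leaf_bore (a point): Centre of the hole of the leaf's one knuckle (tube 28 mm outside, 18 mm hole, 30 mm long along y), 60 mm from leaf_grip along +x, 36 mm below it. Same axes. Lined up, this point is at jamb_bore with the leaf's x along the fixture's x, the plate on the side away from the jamb block, and 3.5 mm free at each end of the knuckle.
- lens_mount: Bystander: black lens mount on a post, 100 mm tall, foot 44 mm across; origin under its centre.
- driver: Bystander: black screwdriver, 160 mm long, lying along its x; origin on its underside.
- parts_bin: Bystander: blue open bin 110 x 90 x 50 mm; origin under its centre.
- cleaner: Bystander: white bottle, 44 mm across, 100 mm tall; origin under its centre.
- leaf: The hinge leaf: origin on its underside, below leaf_grip. Leaf and pin may swap places on the table.
- pin: The hinge pin: origin on its underside at the middle of its length.
- fixture: The fixture: origin on the table below jamb_bore, same axes. Jamb block 40 x 100 mm, from 30 to 70 mm beyond the bore line along +x, top 90 mm above the table. Two lugs on it, as wide as the knuckles, 12 to 50 mm from the bore line, up to bore height, carry them. Foot plate 10 mm high, from 50 mm at -x to 75 at +x, 65 at -y to 135 at +y. It does not move.
There are look-alikes about, which are no part of the job. What is shaped like the fixture but blue or brown is not meant.

How it is judged:
By the outcome, as a careful person would: the job done as asked, in the order asked, and still so for the second after the job is handed in, while the arm keeps its last pose, push and grip.
It also fails if it takes over 67 s, if anything falls off the work surface, if the arm or the gripper's body presses on something with over 40 N, if the wrist force passes 120 N, or if a joint passes its speed limit or range.

ROBOT

A 7-joint arm with a two-finger parallel gripper is mounted at the origin on the work surface. World frame = base frame: x ahead of the robot, y to its left, z up, the work surface at z = 0. Lengths are in m, angles in rad, forces in N, time in s.
With the tool pointing down it reaches from about 0.4 to 0.85 m from the base axis. Payload 6.9 kg.
Tool frame: the origin (TCP) lies at the very end of the fingers, on their centre line; the grasp point (between the pads) lies robot.grasp_offset behind it (robot.grasp_offset is the distance from the TCP to the grasp point, in m); x points along the fingers, y is the direction in which the jaws open and shut, and the axes are right-handed (so a half turn about x gives the same grasp; the last joint's range is limited). The gripper opens to 85 mm and grips with 20 to 120 N. Pads are 22 mm wide; open, the fingers measure 114 mm over their backs; the gripper's body (76 mm by 85 mm) begins 54 mm behind the grasp point. The pads swing forward as they close: fully open they stand 13 mm farther back than shut.
Start: joints at [-1.093, 0.507, -0.238, 1.5, 0.126, 1.149, -0.155], TCP at [0.227, 0.582, 0.231] pointing down, gripper open.
Joint ranges: [-3.08, 3.08], [-0.24, 2.05], [-1.43, 1.35], [0, 2.5], [-1.52, 4.66], [0.17, 1.96], [-2.89, 2.89]. Speed limits (rad/s): [2.39, 2.39, 3.14, 3.14, 3.14, 3.14, 3.14].

INTERFACE

Orientations are given as a unit quaternion [x, y, z, w].
In Python, from workcell import readout, optics, job, robot gives the robot as it stands.
- The arm moves only by the shell command python3 -m jog 'ROWS' [FORCE]. ROWS is text: rows parted by semicolons, each of 7 numbers parted by spaces: the turn, a rotation vector about the tool's x, y, z in units of 6 degrees (1.0 is 6 degrees), then the shift along the tool's x, y, z in mm, then the opening, from -1 (shut) to 1 (fully open). In form: wx wy wz tx ty tz claw; .... A call has 1 to 10 rows; each row is the pose to reach, as a shift and turn from the pose commanded when the call began, along the tool's axes at that moment; what a row does not reach only later rows make up. A row lasts 1/12 s, in which the tool goes at most 41.7 mm and 7.16 degrees, less where a joint would pass 70% of its speed; a pose out of reach is approached as far as the arm can. A call with a gripper value outside its range is refused whole. The fingers move at their own pace and stop on an object; FORCE is the grip in N (left out, the last holds). Time passes only in rows, so rows that repeat a pose let the fingers close. It gives the time, the measured TCP pose, the force and the opening at its end, in the units of the state.
- readout.get_obs(): the state, without advancing time (a new reading comes with each control period).
- optics.camera(name): name is "scene" or "top" or "wrist"; returns the picture (384x512x3 uint8, red, green, blue); there is no depth.
- optics.camera_model(name): a dict with "fx", "fy", "cx", "cy" (pixels), "R" (3x3) and "t" (3): a world point X has camera coordinates R X + t; the wrist camera has in their place "T_tool_cam" (4x4, takes a point from camera to tool coordinates, whose origin is the TCP and whose axes are the tool frame's). Camera axes: x right, y down, z forward; pixel columns grow to the right and rows downward; lengths in m; the calibration is good to about 2 mm. A picture is of the moment at which its call begins: read the wrist's pose just before it. camera_model takes no time and is no camera call.
- job.finish_job(): hands the job in, once; it reports no verdict.
The state is a dict: "clock": time; "joint_positions": joint angles; "joint_velocities": joint speeds; "tau": joint torques, N m; "position": TCP position; "ee_rot": TCP orientation; "wrist_force": force on the tool from outside, world axes, zero at the start; "moment": the same for the moment, N m; "opening": finger opening in m.
Only numpy, scipy, OpenCV 4.12 (cv2) and the standard library are available. Lean on these libraries where they do the work, as an engineer would, in place of code of your own. Each camera call takes 0.05 s, during which the arm holds its last target.

## Working session

There is one attempt and no reset: what is moved stays moved. The work goes in short steps, Python scripts to look and compute and a shell command to move; the robot and the scene stay as the last step left them, time stands still between calls to the robot, and variables do not carry over. Pictures are saved under pics/ and viewed, and the job is handed in when it is done.

```bash
ls; mkdir -p pics; python3 - <<'E'
from workcell import readout, optics, job, robot
import cv2, numpy as np
np.set_printoptions(precision=4,suppress=True)
print(readout.get_obs()); print(robot, [a for a in dir(robot) if a[0]!='_'], robot.grasp_offset)
for n in ("scene","top","wrist"):
    im=optics.camera(n); cv2.imwrite(f"pics/{n}0.png",im[:,:,::-1]); print(n,optics.camera_model(n))
E
```

```text
pics
{'clock': 0.0, 'joint_positions': array([-1.0935,  0.5083, -0.2375,  1.5011,  0.1257,  1.1489, -0.1548]), 'joint_velocities': array([ 0.0022, -0.0002,  0.0018, -0.0011,  0.0009, -0.0006,  0.0018]), 'tau': array([  0.0002, -62.0578,  -2.1871, -24.9657,   0.0127,   0.0118,
        -0.    ]), 'position': array([0.227 , 0.5818, 0.2304]), 'ee_rot': array([ 0.1301,  0.695 , -0.1313,  0.6948]), 'wrist_force': array([-0.894 ,  0.7017,  0.3129]), 'moment': array([-0.0724,  0.0045, -0.0062]), 'opening': 0.08519226825056077}
<Robot object at 0x7f5f15807a10> ['Unreachable', 'grasp_offset'] 0.0187
scene {'fx': 361.2807722782926, 'fy': 361.2807722782926, 'cx': 253.84035908319086, 'cy': 193.4454147051469, 'R': array([[-0.462 ,  0.8868, -0.0074],
       [ 0.5059,  0.2567, -0.8235],
       [-0.7284, -0.3842, -0.5673]]), 't': array([ 0.2743, -0.1569,  1.5611])}
top {'fx': 424.005520106266, 'fy': 424.005520106266, 'cx': 252.01341462295, 'cy': 193.27523186682652, 'R': array([[-0.0172, -0.9998, -0.0057],
       [-0.9885,  0.0179, -0.15  ],
       [ 0.1501,  0.003 , -0.9887]]), 't': array([-0.0386,  0.4858,  1.293 ])}
wrist {'fx': 301.0792343293245, 'fy': 301.0792343293245, 'cx': 254.06577798816994, 'cy': 194.23753907746533, 'T_tool_cam': array([[ 0.0003, -0.3052,  0.9523, -0.1429],
       [ 1.    ,  0.0001, -0.0003,  0.0004],
       [-0.    ,  0.9523,  0.3052, -0.078 ],
       [ 0.    ,  0.    ,  0.    ,  1.    ]])}
```

View pics/scene0.png

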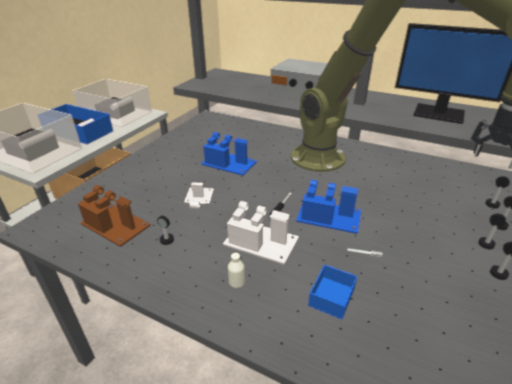

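View pics/top0.png

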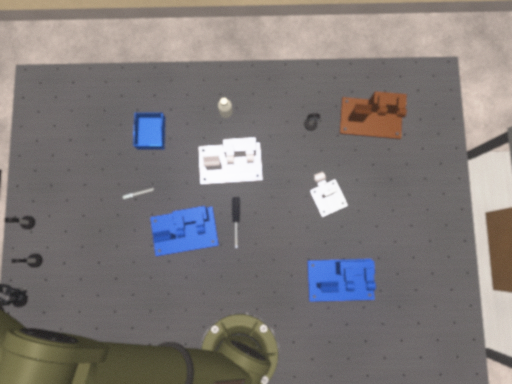

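View pics/wrist0.png

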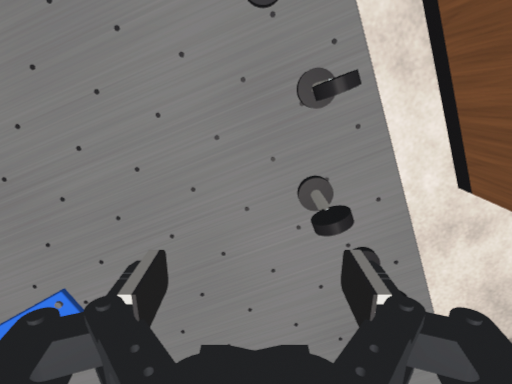

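```bash
cat > h.py <<'E'
from workcell import readout, optics, robot
import cv2, numpy as np
from scipy.spatial.transform import Rotation as Rn
np.set_printoptions(precision=4,suppress=True)
def ray(n,u,v,obs=None):
    m=optics.camera_model(n)
    d=np.array([(u-m['cx'])/m['fx'],(v-m['cy'])/m['fy'],1.])
    if n=='wrist':
        R=Rn.from_quat(obs['ee_rot']).as_matrix(); T=m['T_tool_cam']
        return R@T[:3,3]+obs['position'], R@T[:3,:3]@d
    R=m['R'];return -R.T@m['t'],R.T@d
def onz(n,u,v,z,obs=None):
    o,d=ray(n,u,v,obs); return o+d*(z-o[2])/d[2]
def proj(n,X,obs=None):
    m=optics.camera_model(n); X=np.asarray(X,float)
    if n=='wrist':
        R=Rn.from_quat(obs['ee_rot']).as_matrix(); T=m['T_tool_cam']
        c=T[:3,:3].T@(R.T@(X-obs['position'])-T[:3,3])
    else: c=m['R']@X+m['t']
    return np.array([m['fx']*c[0]/c[2]+m['cx'],m['fy']*c[1]/c[2]+m['cy']])
def crop(im,x0,y0,w,h,s,name):
    cv2.imwrite(f'pics/{name}.png',cv2.resize(im[y0:y0+h,x0:x0+w,::-1],None,fx=s,fy=s,interpolation=cv2.INTER_CUBIC))
E
python3 - <<'E'
from h import *
im=cv2.imread('pics/top0.png')[:,:,::-1]
crop(im,110,120,160,120,5,'t1')
crop(im,300,160,60,60,8,'t2')
im=cv2.imread('pics/scene0.png')[:,:,::-1]
crop(im,170,170,220,120,3.6,'s1')
for p in [(124,197),(154,189)]: print(onz('top',*p,.005))
print(onz('top',328,196,.006),onz('top',240,150,.11))
E
```

```text
[0.4851 0.3642 0.005 ]
[0.5094 0.2682 0.005 ]
[ 0.4764 -0.2902  0.006 ] [ 0.6061 -0.0136  0.11  ]
```

View pics/t1.png

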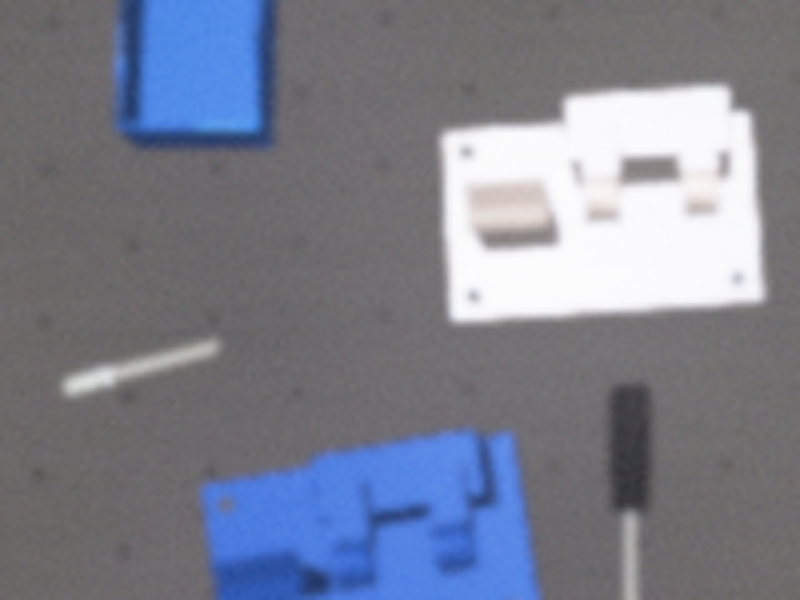

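View pics/t2.png

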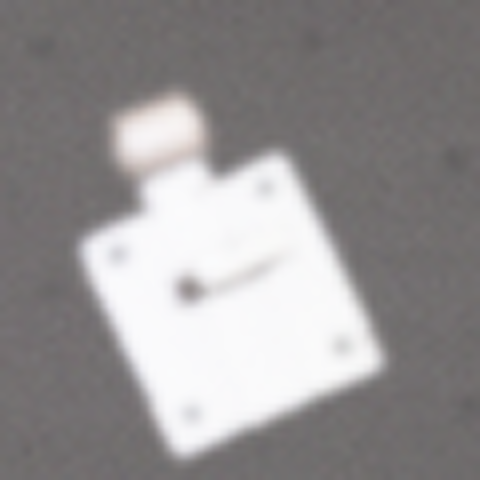

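View pics/s1.png

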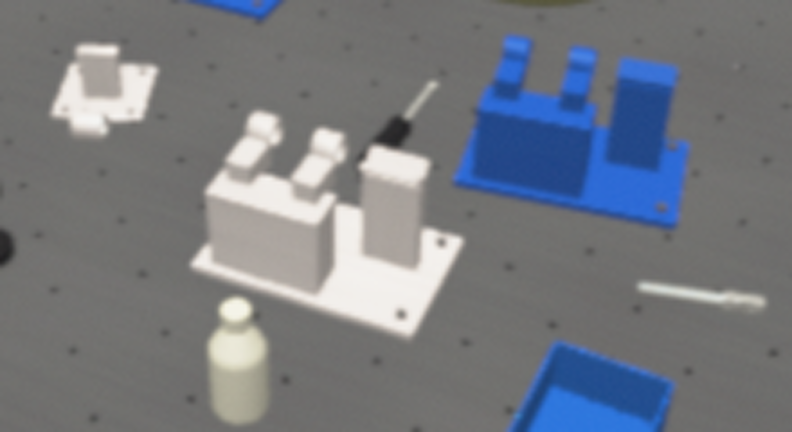

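```bash
cat >> h.py <<'E'
def Rdown(yaw):
    y=np.array([np.cos(yaw),np.sin(yaw),0]);x=np.array([0,0,-1.]);return np.stack([x,y,np.cross(x,y)],1)
def delta(p,yaw,base=None):
    """p target TCP, jaw yaw; prints turn (6deg units) and shift mm from commanded/measured pose"""
    o=readout.get_obs() if base is None else base
    R=Rn.from_quat(o['ee_rot']).as_matrix()
    w=Rn.from_matrix(R.T@Rdown(yaw)).as_rotvec()/np.radians(6)
    t=R.T@(np.asarray(p)-o['position'])*1e3
    print('turn',w.round(2),'shift',t.round(1)); return w,t
E
python3 - <<'E'
from h import *
o=readout.get_obs(); print(Rn.from_quat(o['ee_rot']).as_matrix())
im=cv2.imread('pics/top0.png')[:,:,::-1].astype(int)
m=((im.min(2)>150)).astype(np.uint8)
n,l,s,c=cv2.connectedComponentsWithStats(m[60:300])
for i in range(1,n):
    if s[i,4]>40:
        pts=np.argwhere(l==i)[:,::-1]+[0,60]; r=cv2.minAreaRect(pts.astype(np.float32))
        print(s[i],r, [onz('top',*q,.008)[:2] for q in cv2.boxPoints(r)])
E
```

```text
[[-0.0004  0.3633  0.9317]
 [-0.0012  0.9317 -0.3633]
 [-1.     -0.0013  0.    ]]
[   0    0  125  205 1948] ((16.727127075195312, 134.48117065429688), (105.96070098876953, 238.7299346923828), 31.293041229248047) [array([0.4584, 1.05  ]), array([1.1592, 0.6946]), array([0.9514, 0.3764]), array([0.2794, 0.7467])]
[ 459    0   53   89 3915] ((485.0, 104.0), (88.0, 52.0), 90.0) [array([ 0.9288, -0.7491]), array([ 0.9254, -0.9228]), array([ 0.6227, -0.8899]), array([ 0.6258, -0.7217])]
[218  37  13  14 136] ((223.75003051757812, 104.25001525878906), (12.727920532226562, 12.020814895629883), 45.0) [array([0.7905, 0.0703]), array([0.8194, 0.0419]), array([0.7876, 0.0123]), array([0.7589, 0.0407])]
[ 198   77   65   48 2632] ((229.66732788085938, 160.1770477294922), (44.8499870300293, 64.0625), 86.42366790771484) [array([0.6694, 0.1319]), array([ 0.6789, -0.0773]), array([ 0.5301, -0.0833]), array([0.5208, 0.1225])]
[ 468   84   44  156 3726] ((489.5, 221.5), (155.0, 43.0), 90.0) [array([ 0.6386, -0.7521]), array([ 0.636 , -0.8914]), array([ 0.146 , -0.8381]), array([ 0.1482, -0.7062])]
[ 310  112   38   45 1048] ((325.9088134765625, 192.3759307861328), (42.77184295654297, 29.964452743530273), 64.98310089111328) [array([ 0.5317, -0.2129]), array([ 0.5717, -0.302 ]), array([ 0.4446, -0.3539]), array([ 0.4057, -0.2658])]
[123 128  30  11  97] ((137.5, 193.00001525878906), (4.123105525970459, 30.55948829650879), 75.96376037597656) [array([0.4922, 0.3694]), array([0.5146, 0.2746]), array([0.5015, 0.2711]), array([0.4792, 0.3658])]
[235 163   3  25  53] ((236.0, 235.0), (24.0, 2.0), 90.0) [array([0.395 , 0.0085]), array([0.3949, 0.0021]), array([0.3194, 0.003 ]), array([0.3195, 0.0093])]
```

```bash
python3 - <<'E'
from h import *
delta([.489,.352,.14],np.radians(13.5))
E
```

```text
turn [9.2  0.01 0.01] shift [  90.8 -118.9  327.6]
```

```bash
python3 -m jog '9.2 0 0 91 -119 328 1;9.2 0 0 91 -119 328 1;9.2 0 0 91 -119 328 1;9.2 0 0 91 -119 328 1;9.2 0 0 91 -119 328 1;9.2 0 0 91 -119 328 1;9.2 0 0 91 -119 328 1;9.2 0 0 91 -119 328 1;9.2 0 0 91 -119 328 1;9.2 0 0 91 -119 328 1' 60
```

```text
clock: 0.98
position: [0.4943, 0.345, 0.1385]
ee_rot: [0.439, 0.552, -0.442, 0.555]
wrist_force: [0.5, -0.9, -0.1]
opening: 0.0852
```

```bash
python3 - <<'E'
from h import *
delta([.489,.352,.14],np.radians(13.5))
o=readout.get_obs(); im=optics.camera('wrist'); crop(im,0,0,512,384,1.5,'w1')
cv2.imwrite('pics/w1r.png',im[:,:,::-1]); import pickle; pickle.dump(o,open('w1.pkl','wb'))
E
```

```text
turn [-0.09  0.05  0.  ] shift [-1.6 -3.6 -8. ]
```

View pics/w1.png

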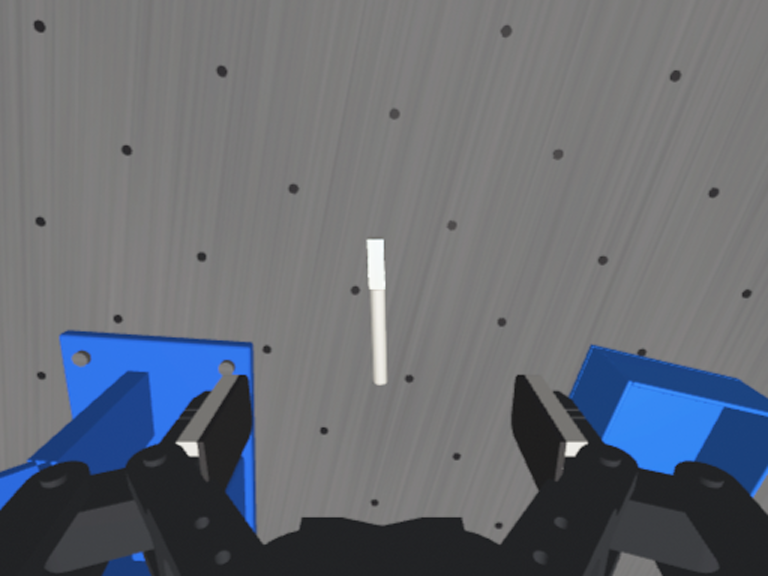

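```bash
python3 - <<'E'
from h import *
import pickle
o=pickle.load(open('w1.pkl','rb')); o2=readout.get_obs(); print(o['position'],o2['position'],o2['joint_velocities'],o2['clock'])
im=cv2.imread('pics/w1r.png')[:,:,::-1].astype(int)
m=(im.min(2)>165).astype(np.uint8); m[250:]*=0+1
n,l,s,c=cv2.connectedComponentsWithStats(m)
for i in range(1,n):
    if s[i,4]>100: print(s[i],c[i])
i=[i for i in range(1,n) if abs(c[i][0]-251)<8 and abs(c[i][1]-205)<25][0]
pts=np.argwhere(l==i)[:,::-1]
for z in (.005,):
  top=pts[pts[:,1]<pts[:,1].min()+3].mean(0); bot=pts[pts[:,1]>pts[:,1].max()-3].mean(0)
  print(top,bot)
  for ob in (o,o2):
    a=onz('wrist',*top,z,ob);b=onz('wrist',*bot,z,ob);d=(a-b)/np.linalg.norm(a-b);print(a,b,np.linalg.norm(a-b),np.degrees(np.arctan2(-d[0],d[1])), a-d*.016)
E
```

```text
[0.4943 0.345  0.1385] [0.4918 0.3483 0.139 ] [-0.0529 -0.0194 -0.0674 -0.002  -0.0213  0.009  -0.0203] 1.0333
[244 159  14  98 941] [251.5165 203.8661]
[249.5    160.0588] [253.2222 254.7222]
[0.4855 0.3659 0.005 ] [0.511 0.27  0.005] 0.09918320368300076 14.894958132163858 [0.4896 0.3504 0.005 ]
[0.4827 0.3694 0.005 ] [0.5086 0.2735 0.005 ] 0.09925981050817685 15.0964580608664 [0.4869 0.3539 0.005 ]
```

```bash
python3 -m jog '-0.1 0 0 30 0 0 0;-0.2 0 0 60 0 0.5 0;-0.2 0 0 80 0 0.5 0;-0.2 0 0 80 0 0.5 0;-0.2 0 0 80 0 0.5 0;-0.2 0 0 80 0 0.5 0'
```

```text
clock: 1.53
position: [0.4897, 0.3529, 0.0615]
ee_rot: [0.432, 0.56, -0.431, 0.56]
wrist_force: [0.4, 0.1, 0.6]
opening: 0.043
```

```bash
python3 - <<'E'
from h import *
o=readout.get_obs(); im=optics.camera('wrist'); crop(im,0,0,512,384,1.5,'w2')
im=im.astype(int)
m=(im.min(2)>165).astype(np.uint8)
n,l,s,c=cv2.connectedComponentsWithStats(m)
for i in range(1,n):
    if s[i,4]>100:
        print(s[i],c[i])
i=max((i for i in range(1,n) if abs(c[i][0]-256)<25),key=lambda i:s[i,4])
pts=np.argwhere(l==i)[:,::-1]
top=pts[pts[:,1]<pts[:,1].min()+3].mean(0); bot=pts[pts[:,1]>pts[:,1].max()-3].mean(0)
print(top,bot)
a=onz('wrist',*top,.005,o);b=onz('wrist',*bot,.005,o);d=(a-b)/np.linalg.norm(a-b);print(a,b,np.linalg.norm(a-b),np.degrees(np.arctan2(-d[0],d[1])), a-d*.016)
print(o['position'],o['opening'],np.degrees(np.arctan2(*Rn.from_quat(o['ee_rot']).as_matrix()[1::-1,1])))
delta([.4893,.351,.002],np.radians(14.5),o)
E
```

```text
[ 246  195   15  122 1544] [253.1399 250.9456]
[253.     196.0465] [253.     314.8519]
[0.4861 0.3655 0.005 ] [0.5114 0.2691 0.005 ] 0.09973760933021698 14.695335071010604 [0.4901 0.35   0.005 ]
[0.4897 0.3529 0.0615] 0.042953557066026056 14.754322946023045
turn [ 0.04 -0.01 -0.01] shift [59.5 -0.9  1.8]
```

View pics/w2.png

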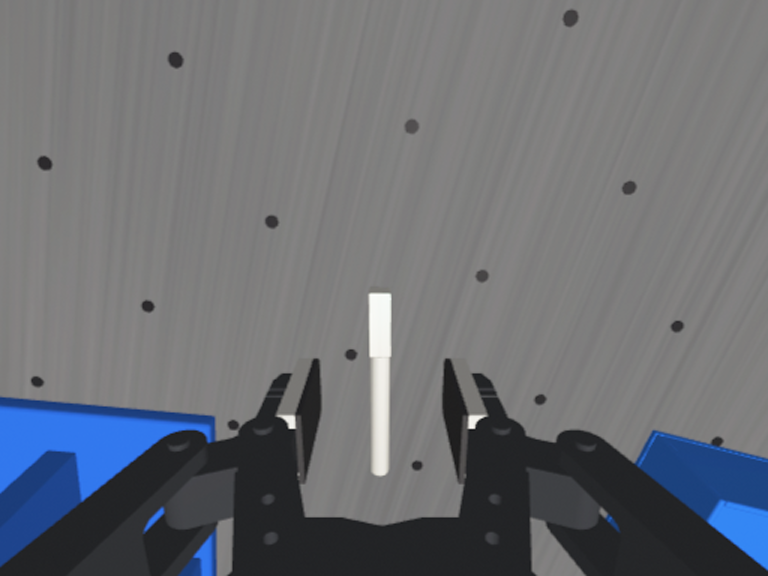

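```bash
python3 -m jog '0 0 0 30 0 2.5 0;0 0 0 57 0 2.5 0;0 0 0 59 0 2.5 0;0 0 0 59 0 2.5 0;0 0 0 59 0 2.5 -1;0 0 0 59 0 2.5 -1;0 0 0 59 0 2.5 -1;0 0 0 59 0 2.5 -1;0 0 0 59 0 2.5 -1;0 0 0 59 0 2.5 -1' 60
```

```text
clock: 2.42
position: [0.4912, 0.3502, 0.0034]
ee_rot: [0.433, 0.56, -0.431, 0.56]
wrist_force: [-0.8, -0.2, 5.5]
opening: 0.0076
```

```bash
python3 -m jog '0 0 0 -20 0 0 -1;0 0 0 -60 0 0 -1;0 0 0 -100 0 0 -1;0 0 0 -140 0 0 -1;0 0 0 -170 0 0 -1;0 0 0 -170 0 0 -1'; python3 - <<'E'
from h import *
o=readout.get_obs(); im=optics.camera('wrist'); crop(im,0,0,512,384,1.5,'w3')
im=optics.camera('scene'); crop(im,170,110,220,160,3.6,'s3');print(o['opening'],o['wrist_force'])
E
```

```text
clock: 2.92
position: [0.4932, 0.3514, 0.1796]
ee_rot: [0.436, 0.559, -0.428, 0.561]
wrist_force: [0.3, 0.3, -0.5]
opening: 0.0079
0.007876757769724201 [ 0.2935  0.2647 -0.5112]
```

View pics/w3.png

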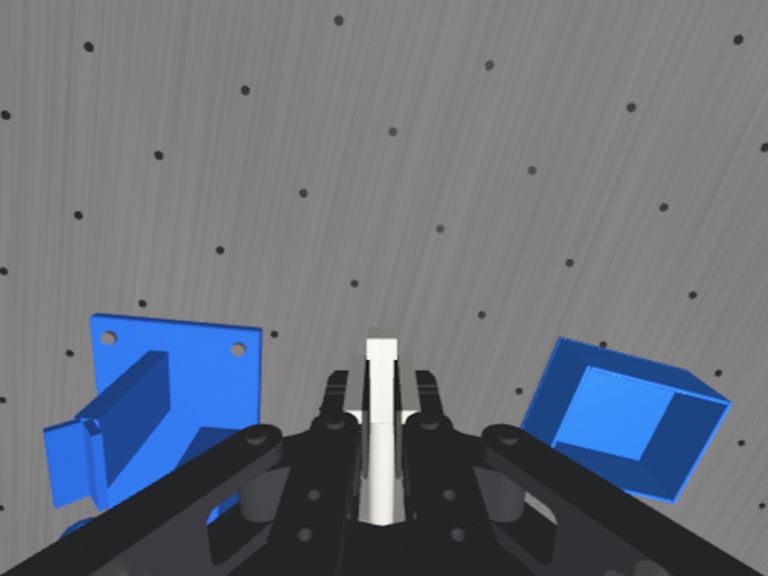

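View pics/s3.png

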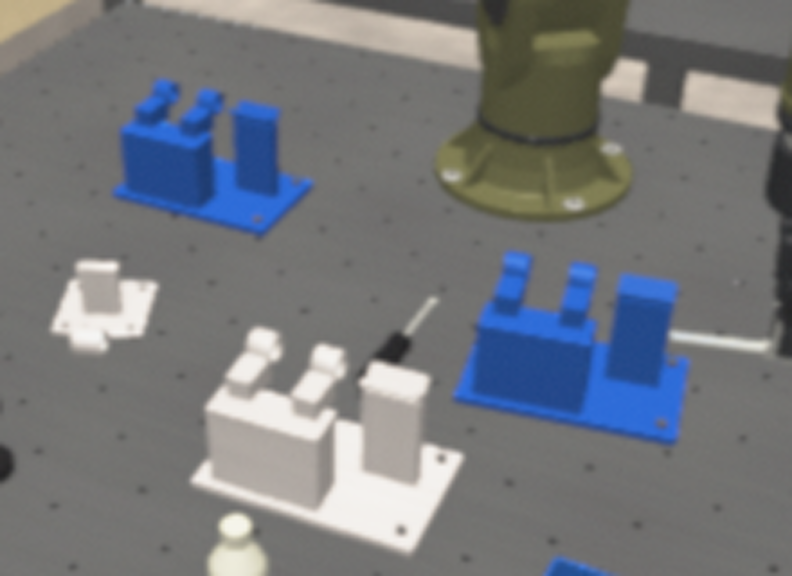

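```bash
cat > fix.py <<'E'
from h import *
def fit(model,world):
    a=np.asarray(model)[:,:2];b=np.asarray(world)[:,:2];am=a.mean(0);bm=b.mean(0)
    A=a-am;B=b-bm; th=np.arctan2((A[:,0]*B[:,1]-A[:,1]*B[:,0]).sum(),(A*B).sum())
    R=np.array([[np.cos(th),-np.sin(th)],[np.sin(th),np.cos(th)]]); t=bm-R@am
    return th,t,(A@R.T+bm-b)*1e3
E
python3 - <<'E'
from fix import *
c=[(450,322),(766,300),(441,132),(752,112)]; mo=[(-.05,.135),(-.05,-.065),(.075,.135),(.075,-.065)]
w=[onz('top',110+(u+.5)/5-.5,120+(v+.5)/5-.5,.010) for u,v in c]
th,t,e=fit(mo,w); print(np.degrees(th),t,e)
R=Rn.from_euler('z',th).as_matrix()
T=np.r_[t,0]
for k,q in {'bore':(0,0,.11),'seat':(0,.087,.11),'blk':(.03,.05,.09)}.items():
    X=R@q+T; print(k,X,proj('top',X),proj('scene',X))
# scene crop s1 check: footplate corners (193,265)?(410,337),(462,240) /3.6+170
c=[(410,337),(462,240),(192,266)]; mo=[(.075,.135),(-.05,.135),(.075,-.065)]
w=[onz('scene',170+(u+.5)/3.6-.5,170+(v+.5)/3.6-.5,.010) for u,v in c]
th,t,e=fit(mo,w); print(np.degrees(th),t,e)
# pin tilt from w3
from scipy.optimize import least_squares
m=optics.camera_model('wrist');Tc=m['T_tool_cam']
rows=np.array([338,423,525])/1.5
def pr(p):
    x0,z0,a=p; out=[]
    for s,h in ((0,.005),(.032,.005),(.1,0)):
        P=np.array([x0+s*np.sin(a)-h*np.cos(a),0,z0+s*np.cos(a)]); q=Tc[:3,:3].T@(P-Tc[:3,3]); out.append(m['fy']*q[1]/q[2]+m['cy'])
    return np.array(out)-rows
r=least_squares(pr,[-.003,-.016,0]);print(r.x,np.degrees(r.x[2]),r.fun)
E
```

```text
2.858436261404323 [ 0.5794 -0.0134] [[ 0.507  -1.7244]
 [-0.1676  1.7542]
 [-0.3531 -1.5194]
 [ 0.0137  1.4896]]
bore [ 0.5794 -0.0134  0.11  ] [240.0538 158.6818] [251.8185 207.5531]
seat [0.575  0.0735 0.11  ] [211.0871 160.6212] [278.9239 214.8681]
blk [0.6068 0.038  0.09  ] [223.3228 151.7181] [263.1064 222.8777]
2.8370632663662714 [ 0.5855 -0.0104] [[-1.1125  0.8164]
 [ 0.3924  1.0256]
 [ 0.7201 -1.842 ]]
[-0.0442 -0.0371  0.3615] 20.713246571499724 [0. 0. 0.]
```

```bash
python3 - <<'E'
from h import *
m=optics.camera_model('wrist');Tc=m['T_tool_cam']
for x0 in (-.002,-.008):
 for a in (0,10,20):
  a=np.radians(a); o=[]
  for s,h in ((-.016,-.005),(-.016,.005),(.016,.005),(.084,0)):
    P=np.array([x0+s*np.sin(a)-h*np.cos(a),0,s*np.cos(a)]); q=Tc[:3,:3].T@(P-Tc[:3,3]); o.append(1.5*(m['fy']*q[1]/q[2]+m['cy']))
  print(x0,np.degrees(a),np.round(o))
E
```

```text
-0.002 0.0 [334. 346. 429. 565.]
-0.002 10.0 [338. 350. 424. 534.]
-0.002 20.0 [343. 355. 417. 502.]
-0.008 0.0 [341. 354. 440. 579.]
-0.008 10.0 [345. 358. 434. 545.]
-0.008 20.0 [351. 364. 427. 512.]
```

```bash
python3 - <<'E'
from h import *
delta([.58,-.09,.27],np.radians(2.85))
E
```

```text
turn [ 1.97 -0.02 -0.04] shift [-97.2 -24.9 447.9]
```

```bash
python3 -m jog '0 0 0 -35 0 10 -1;0.2 0 0 -70 -2 40 -1;0.5 0 0 -97 -5 80 -1;0.8 0 0 -97 -8 120 -1;1.1 0 0 -97 -12 160 -1;1.4 0 0 -97 -15 200 -1;1.7 0 0 -97 -18 240 -1;2 0 0 -97 -21 280 -1;2 0 0 -97 -23 320 -1;2 0 0 -97 -25 360 -1' && python3 -m jog '0 0 0 0 0 35 -1;0 0 0 0 0 65 -1;0 0 0 0 0 80 -1;0 0 0 0 0 88 -1;0 0 0 0 0 88 -1;0 0 0 0 0 88 -1'; python3 - <<'E'
from h import *
import pickle
o=readout.get_obs(); im=optics.camera('wrist'); crop(im,0,0,512,384,1.5,'w4');pickle.dump((o,im),open('w4.pkl','wb'))
print(o['joint_velocities'],o['opening'])
E
```

```text
clock: 3.85
position: [0.5565, -0.0075, 0.267]
ee_rot: [0.488, 0.512, -0.489, 0.511]
wrist_force: [1.0, -0.3, 0.0]
opening: 0.0075
clock: 4.35
position: [0.5612, -0.0919, 0.2674]
ee_rot: [0.488, 0.512, -0.488, 0.511]
wrist_force: [-0.0, 0.5, -0.8]
opening: 0.0079
[-0.0257 -0.0079 -0.0161 -0.0032 -0.0037  0.0026 -0.0026] 0.007882628773038424
```

View pics/w4.png

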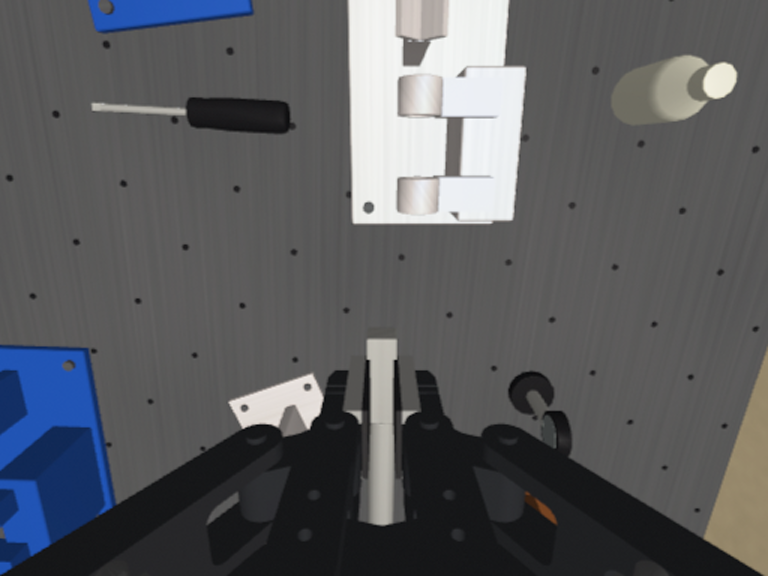

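```bash
python3 - <<'E'
from h import *
import pickle
o,im=pickle.load(open('w4.pkl','rb'))
crop(im,225,0,140,160,3.75,'w4c')
E
```

```text
(no output)
```

View pics/w4c.png

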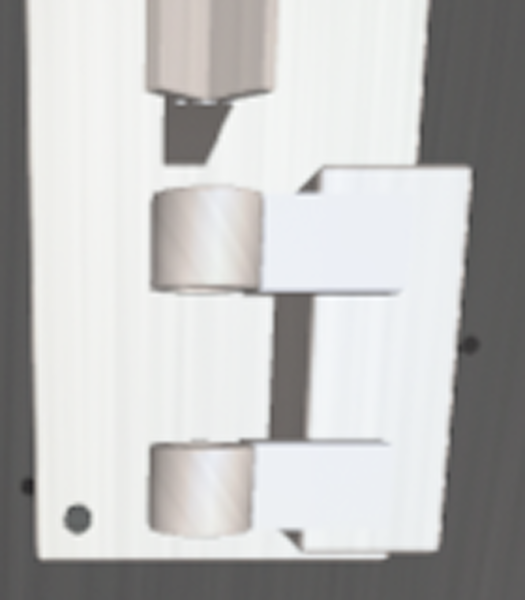

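```bash
python3 - <<'E'
from fix import *
import pickle
o,im=pickle.load(open('w4.pkl','rb'))
def P(u,v,z): return onz('wrist',225+(u+.5)/3.75-.5,(v+.5)/3.75-.5,z,o)
print('V edges z.115',P(147,90,.115),P(274,92,.115), 'V line z.103', P(207,97,.103),P(205,5,.103))
print('far kn L,R at .11',P(152,240,.11),P(262,240,.11),'ends z.124', P(205,187,.124),P(205,291,.124))
print('near kn L,R',P(150,490,.11),P(253,490,.11),'ends',P(203,440,.124),P(200,536,.124))
mo=[(0,.0405),(0,.0185),(0,-.0185),(0,-.0405)];w=[P(205,187,.124),P(205,291,.124),P(203,440,.124),P(200,536,.124)]
print(fit(mo,w))
print('block corners z.09',P(472,167,.09),P(440,551,.09),P(312,440,.09))
mo=[(.07,.05),(.07,-.05),(-.05,-.065)];w=[P(472,167,.09),P(440,551,.09),P(38,558,.01)]
th,t,e=fit(mo,w);print(np.degrees(th),t,e)
E
```

```text
V edges z.115 [0.5631 0.0484 0.115 ] [0.5927 0.0494 0.115 ] V line z.103 [0.5779 0.0501 0.103 ] [0.576  0.0694 0.103 ]
far kn L,R at .11 [0.5663 0.0168 0.11  ] [0.5933 0.0181 0.11  ] ends z.124 [0.5775 0.0272 0.124 ] [0.5791 0.0049 0.124 ]
near kn L,R [ 0.5693 -0.0434  0.11  ] [ 0.5963 -0.0421  0.11  ] ends [ 0.5811 -0.0293  0.124 ] [ 0.5821 -0.0528  0.124 ]
(np.float64(0.05763772053539809), array([ 0.58  , -0.0125]), array([[ 0.1395,  0.6933],
       [-0.232 ,  1.0941],
       [-0.1124, -1.6591],
       [ 0.2049, -0.1283]]))
block corners z.09 [0.648 0.04  0.09 ] [ 0.6532 -0.0584  0.09  ] [ 0.6138 -0.0297  0.09  ]
2.7191335897392332 [ 0.581  -0.0122] [[ 0.5682  1.0467]
 [ 0.0777 -0.4166]
 [-0.6459 -0.6301]]
```

```bash
python3 - <<'E'
from h import *
b=np.array([.581,-.0123]);yd=np.array([-.0506,.9987])
p=b+.132*yd;print(p)
delta([*p,.16],np.radians(2.9))
E
```

```text
[0.5743 0.1195]
turn [-0.01 -0.01  0.01] shift [ 107.9   23.4 -209.6]
```

```bash
python3 -m jog '0 0 0 10 3 -30 -1;0 0 0 20 6 -65 -1;0 0 0 40 10 -100 -1;0 0 0 65 15 -140 -1;0 0 0 90 20 -175 -1;0 0 0 105 23 -200 -1;0 0 0 108 23.5 -209.5 -1;0 0 0 108 23.5 -209.5 -1;0 0 0 108 23.5 -209.5 -1;0 0 0 108 23.5 -209.5 -1'; python3 - <<'E'
from h import *
import pickle
b=np.array([.581,-.0123]);yd=np.array([-.0506,.9987]); p=b+.132*yd
o=readout.get_obs(); im=optics.camera('wrist'); crop(im,0,0,512,384,1.5,'w5');pickle.dump((o,im),open('w5.pkl','wb'))
print(o['position'],o['joint_velocities']); delta([*p,.109],np.radians(2.9),o)
s=optics.camera('scene'); crop(s,200,150,120,110,5,'s5')
s=optics.camera('top'); crop(s,170,110,100,80,7,'t5')
z=o['position'][2]+.0016
for q in (.150,.05): print(proj('scene',[*(b+q*yd),z]),proj('top',[*(b+q*yd),z]))
E
```

```text
clock: 5.23
position: [0.5754, 0.1163, 0.1611]
ee_rot: [0.488, 0.511, -0.488, 0.512]
wrist_force: [-0.4, -0.5, -0.7]
opening: 0.0076
[0.5754 0.1163 0.1611] [ 0.0215 -0.0077  0.0085 -0.0018 -0.0023 -0.0015 -0.0009]
turn [-0.04  0.01 -0.01] shift [52.1 -1.  -3.3]
[300.9366 205.9562] [186.9757 157.4319]
[267.56   197.4645] [221.7002 155.0839]
```

View pics/s5.png

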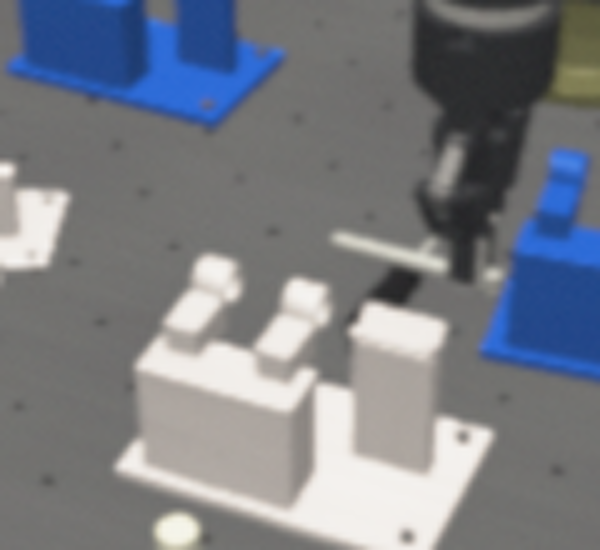

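View pics/t5.png

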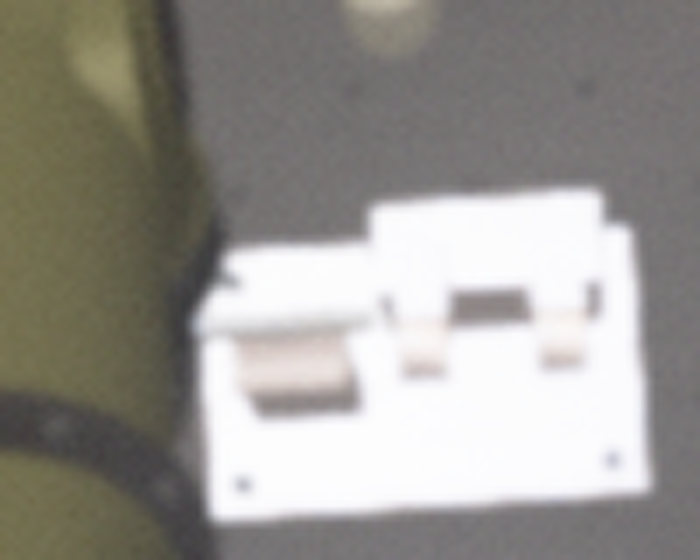

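```bash
python3 -m jog '0 0 0 0 0 0 -1;0 0 0 15 0 -1 -1;0 0 0 30 0 -1 -1;0 0 0 36 0 -1 -1;0 0 0 36 0 -1 -1;0 0 0 36 0 -1 -1'; python3 - <<'E'
from h import *
b=np.array([.581,-.0123]);yd=np.array([-.0506,.9987]); p=b+.132*yd
o=readout.get_obs();print(o['joint_velocities']); delta([*p,.109],np.radians(2.9),o)
E
```

```text
clock: 5.88
position: [0.5751, 0.1178, 0.1245]
ee_rot: [0.488, 0.511, -0.488, 0.511]
wrist_force: [1.6, 0.2, -0.6]
opening: 0.0076
[-0.0027 -0.0119  0.0025 -0.014   0.0014  0.0014 -0.0019]
turn [-0.04  0.    0.  ] shift [15.5 -0.7 -1.8]
```

```bash
python3 -m jog '0 0 0 5 -0.7 -2 -1;0 0 0 9 -0.7 -2 -1;0 0 0 12 -0.7 -2 -1;0 0 0 14 -0.7 -2 -1;0 0 0 15.5 -0.7 -2 -1;0 0 0 15.5 -0.7 -2 -1;0 0 0 15.5 -0.7 -2 -1'; python3 - <<'E'
from h import *
b=np.array([.581,-.0123]);yd=np.array([-.0506,.9987]); p=b+.132*yd
o=readout.get_obs(); delta([*p,.109],np.radians(2.9),o);im=optics.camera('wrist'); crop(im,100,150,300,234,2.5,'w6')
s=optics.camera('scene'); crop(s,230,150,90,90,6,'s6')
E
```

```text
clock: 6.47
position: [0.5743, 0.1202, 0.1088]
ee_rot: [0.488, 0.512, -0.488, 0.512]
wrist_force: [-0.2, -0.5, -1.4]
opening: 0.0069
turn [-0.03  0.   -0.  ] shift [-0.2 -0.   0.7]
```

View pics/s6.png

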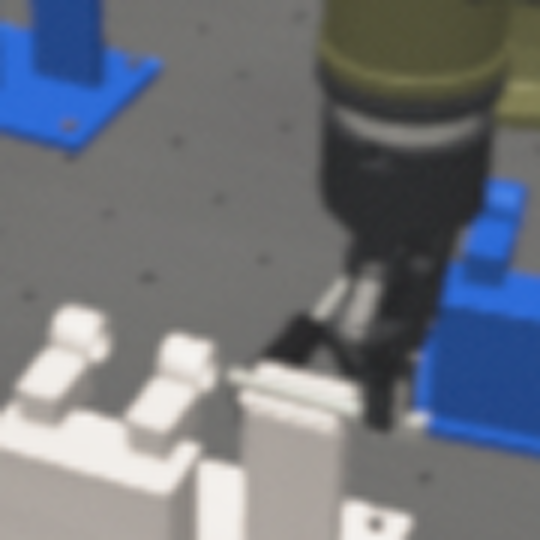

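View pics/w6.png

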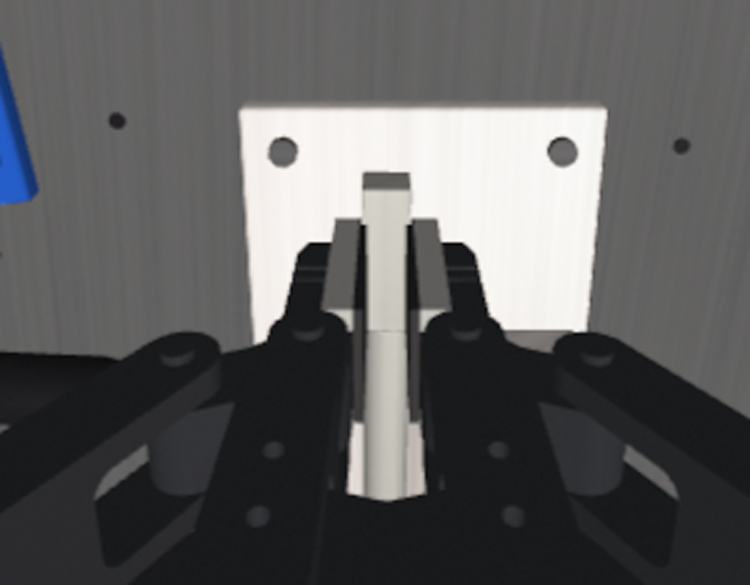

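```bash
python3 -m jog '0 0 0 0.5 0 0 -1;0 0 0 1 0 0 -1;0 0 0 1 0 0 -1;0 0 0 1 0 0 -0.6;0 0 0 1 0 0 -0.4;0 0 0 1 0 0 0;0 0 0 1 0 0 0;0 0 0 -20 0 0 0;0 0 0 -50 0 0 0;0 0 0 -80 0 0 0'; python3 - <<'E'
from h import *
o=readout.get_obs();im=optics.camera('wrist'); crop(im,0,0,512,384,1.5,'w7')
import pickle;pickle.dump((o,im),open('w7.pkl','wb'))
s=optics.camera('scene'); crop(s,230,150,90,90,6,'s7')
E
```

```text
clock: 7.4
position: [0.5735, 0.12, 0.1889]
ee_rot: [0.487, 0.512, -0.489, 0.511]
wrist_force: [0.8, -0.1, 0.2]
opening: 0.0427
```

View pics/s7.png

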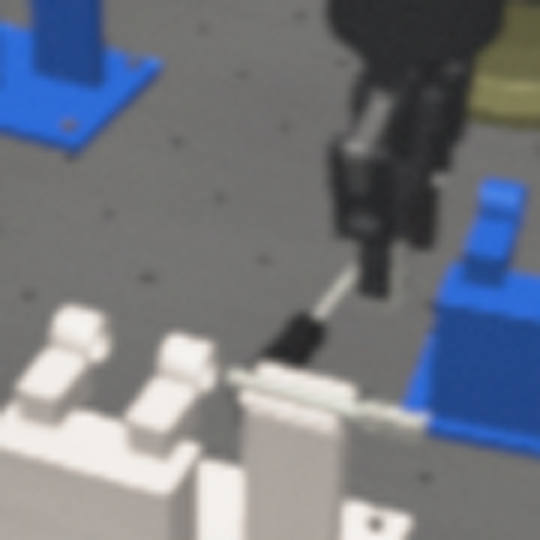

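View pics/w7.png

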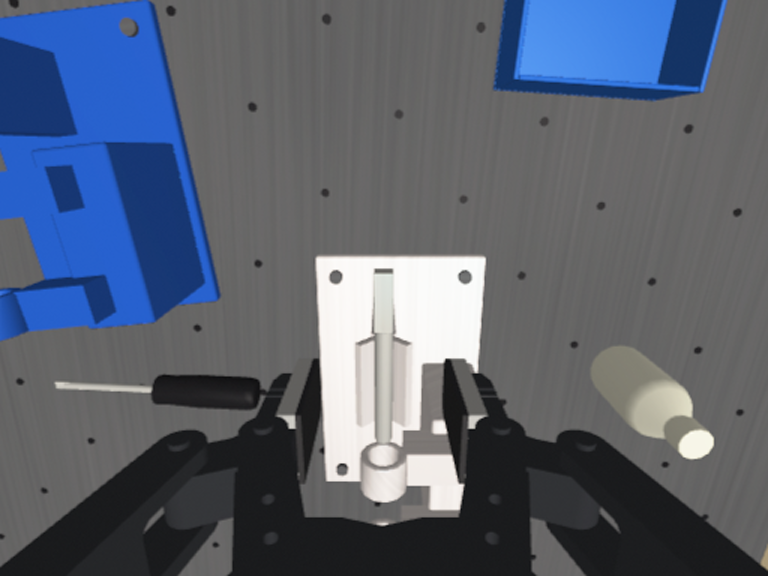

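```bash
python3 - <<'E'
from h import *
import pickle
o,im=pickle.load(open('w7.pkl','rb')); o=dict(o)
b=np.array([.581,-.0123]);R=np.array([[.9987,.0506],[-.0506,.9987]])
print(np.abs(o['joint_velocities']).max())
for n,u,v,z in (('tip',383,441,.11),('border',383,332,.115),('V end L',357,346,.115),('V end R',411,346,.115),('V other R',411,430,.115),('V other L',357,424,.115),('kn near edge top',383,444,.124)):
    X=onz('wrist',u/1.5,v/1.5,z,o); print(n,(R@(X[:2]-b)*1e3).round(1))
crop(im,190,150,120,200,3,'w7c')
delta([.4764,-.2902,.2],np.radians(22.8))
E
```

```text
0.8377775091539653
tip [ 0.1 49. ]
border [  0.3 119.2]
V end L [-13.4 111.3]
V end R [ 14.9 111.2]
V other R [15.8 59.9]
V other L [-14.3  63.8]
kn near edge top [ 0.1 57.3]
turn [-3.35 -0.   -0.08] shift [  -8.  -119.5  405.5]
```

View pics/w7c.png

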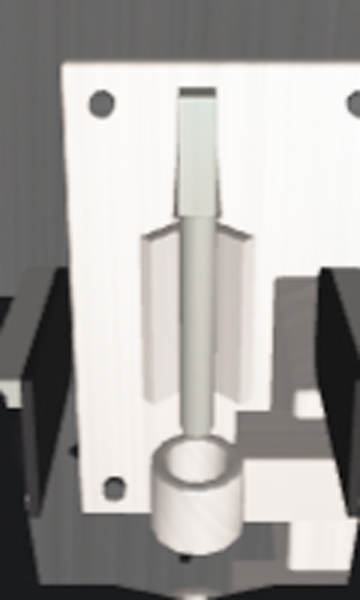

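```bash
python3 - <<'E'
from fix import *
c=[(283,150),(385,362),(180,460),(80,245)];mo=[(.035,-.045),(-.058,-.045),(-.058,.045),(.035,.045)]
w=[onz('top',300+(u+.5)/8-.5,160+(v+.5)/8-.5,.006) for u,v in c]
th,t,e=fit(mo,w);print(np.degrees(th),t,e)
zt=-np.array([-np.sin(th),np.cos(th)])
delta([*(t+zt*.085),.26],th)
E
```

```text
23.498156486365225 [ 0.482  -0.2872] [[-1.4952  0.5736]
 [-0.1047  0.1258]
 [ 1.7398 -0.6689]
 [-0.1398 -0.0304]]
turn [-3.47  0.   -0.08] shift [-67.8 -83.1 482.2]
```

```bash
python3 -m jog '0 0 0 -30 0 0 0.5;-0.4 0 0 -60 -6 35 0.5;-0.8 0 0 -68 -13 75 0.5;-1.2 0 0 -68 -20 115 0.5;-1.6 0 0 -68 -27 155 0.5;-2 0 0 -68 -34 195 0.5;-2.4 0 0 -68 -41 235 0.5;-2.8 0 0 -68 -48 275 0.5;-3.2 0 0 -68 -55 315 0.5;-3.5 0 0 -68 -62 355 0.5' && python3 -m jog '0 0 0 0 -7 40 0.5;0 0 0 0 -14 80 0.5;0 0 0 0 -21 110 0.5;0 0 0 0 -21 125 0.5;0 0 0 0 -21 125 0.5;0 0 0 0 -21 125 0.5;0 0 0 0 -21 125 0.5'; python3 - <<'E'
from h import *
o=readout.get_obs();im=optics.camera('wrist'); crop(im,0,0,512,384,1.5,'w8')
import pickle;pickle.dump((o,im),open('w8.pkl','wb'));print(o['joint_velocities'],o['opening'])
E
```

```text
clock: 8.33
position: [0.5283, -0.2391, 0.2564]
ee_rot: [0.386, 0.593, -0.386, 0.592]
wrist_force: [0.5, 0.7, 0.9]
opening: 0.0642
clock: 8.92
position: [0.5601, -0.359, 0.2562]
ee_rot: [0.387, 0.593, -0.386, 0.592]
wrist_force: [0.0, -0.6, 0.4]
opening: 0.0643
[-0.0138 -0.0154 -0.0051  0.0052  0.0003  0.0025  0.0026] 0.06428187702520212
```

View pics/w8.png

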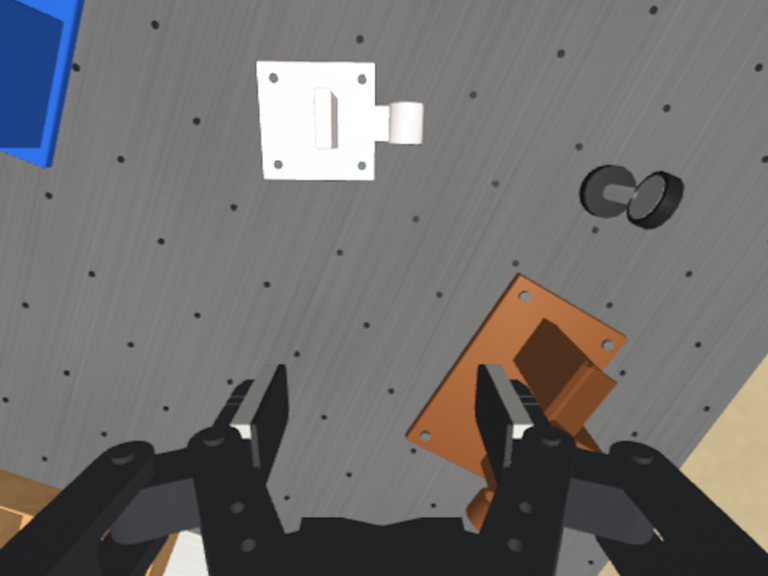

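```bash
python3 - <<'E'
from h import *
import pickle
o,im=pickle.load(open('w8.pkl','rb'))
crop(im,165,35,125,90,6,'w8c')
E
```

```text
(no output)
```

View pics/w8c.png

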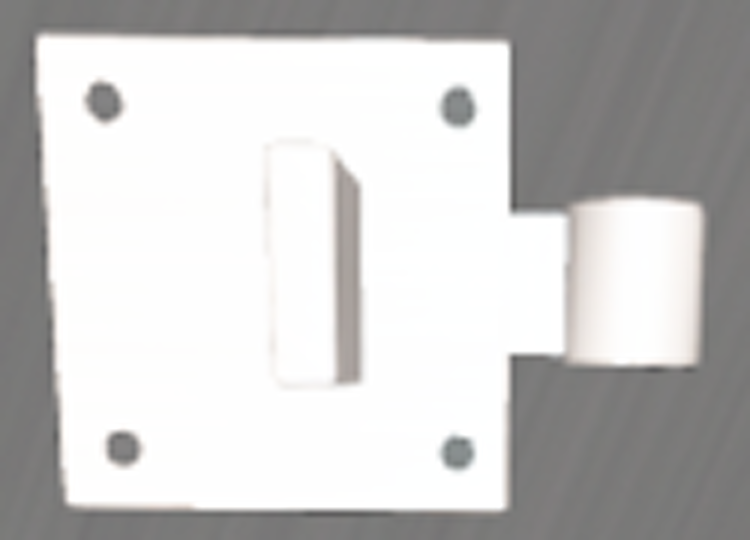

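```bash
python3 - <<'E'
from fix import *
import pickle
o,im=pickle.load(open('w8.pkl','rb'))
def P(u,v,z): return onz('wrist',165+(u+.5)/6-.5,35+(v+.5)/6-.5,z,o)
w=[P(38,35,.006),P(510,42,.006),P(510,511,.006),P(67,507,.006)];mo=[(-.058,.045),(.035,.045),(.035,-.045),(-.058,-.045)]
th,t,e=fit(mo,w);print('plate',np.degrees(th),t,e)
w=[P(265,144,.064),P(334,147,.064),P(336,383,.064),P(273,385,.064)];mo=[(-.006,.02),(.006,.02),(.006,-.02),(-.006,-.02)]
th2,t2,e2=fit(mo,w);print('rib',np.degrees(th2),t2,e2)
k=[P(570,285,.014),P(704,285,.014),P(637,200,.028),P(635,365,.028)]
R=np.array([[np.cos(th),np.sin(th)],[-np.sin(th),np.cos(th)]])
print([ (R@(q[:2]-t)*1e3).round(1) for q in k])
tt=(t+t2)/2
delta([*tt,.13],th,o)
E
```

```text
plate 23.141053946861952 [ 0.484  -0.2862] [[-0.0572 -0.1413]
 [ 0.0778  0.1973]
 [-0.3262 -0.2603]
 [ 0.3056  0.2043]]
rib 22.82197406895549 [ 0.484  -0.2864] [[-0.3279  0.4008]
 [-0.1986  0.7578]
 [ 0.7557 -0.6532]
 [-0.2292 -0.5054]]
[array([47.2, -0.2]), array([74.1,  0. ]), array([59.5, 14.4]), array([ 59.9, -15.4])]
turn [ 0.1  -0.01  0.  ] shift [126.3 -40.4 -96.9]
```

```bash
python3 -m jog '0 0 0 30 -10 -25 0;0.1 0 0 60 -20 -50 0;0.1 0 0 90 -30 -75 0;0.1 0 0 115 -38 -92 0;0.1 0 0 126 -40.4 -97 0;0.1 0 0 126 -40.4 -97 0;0.1 0 0 126 -40.4 -97 0;0.1 0 0 126 -40.4 -97 0'; python3 - <<'E'
from h import *
o=readout.get_obs();im=optics.camera('wrist'); crop(im,0,0,512,384,1.5,'w9')
import pickle;pickle.dump((o,im),open('w9.pkl','wb'));print(o['joint_velocities'],o['opening'])
delta([.484,-.2863,.031],np.radians(23.1),o)
E
```

```text
clock: 9.63
position: [0.4855, -0.288, 0.1322]
ee_rot: [0.39, 0.589, -0.389, 0.591]
wrist_force: [0.3, -0.8, 1.1]
opening: 0.0428
[ 0.0066 -0.0001  0.0041 -0.0131  0.0002  0.0004  0.0009] 0.04276100608699379
turn [ 0.01  0.02 -0.02] shift [101.2  -0.9  -2.4]
```

View pics/w9.png

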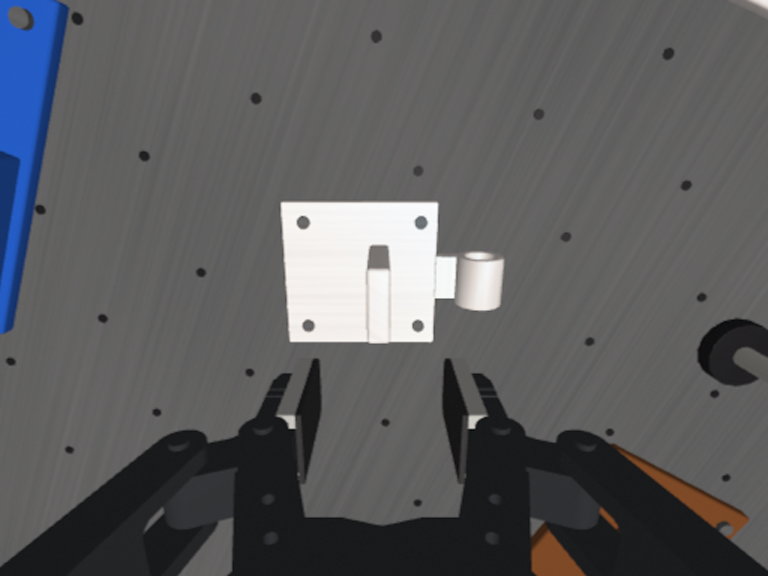

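```bash
python3 -m jog '0 0 0 35 -1 -2 0;0 0 0 70 -1 -2 0;0 0 0 92 -1 -2 0;0 0 0 100 -1 -2 0;0 0 0 100 -1 -2 0;0 0 0 100 -1 -2 0'; python3 - <<'E'
from h import *
o=readout.get_obs();im=optics.camera('wrist'); crop(im,0,0,512,384,1.5,'w10')
import pickle;pickle.dump((o,im),open('w10.pkl','wb'));print(o['joint_velocities'],o['opening'])
delta([.484,-.2863,.031],np.radians(23.1),o)
E
```

```text
clock: 10.18
position: [0.4832, -0.2869, 0.0317]
ee_rot: [0.39, 0.589, -0.39, 0.59]
wrist_force: [0.2, 0.5, 0.0]
opening: 0.0427
[-0.0027 -0.0235  0.0037 -0.0078 -0.0017  0.0007 -0.0008] 0.04265918188067063
turn [-0.    0.01 -0.01] shift [ 0.7  1.  -0.3]
```

View pics/w10.png

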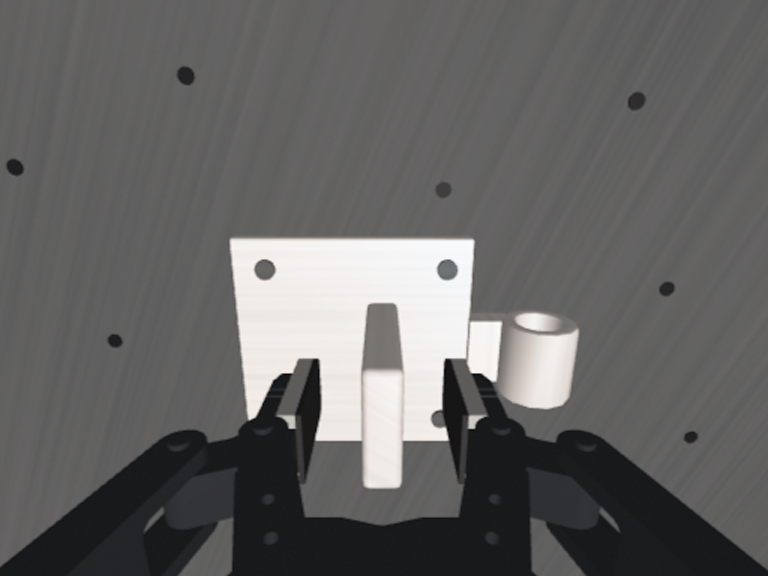

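```bash
python3 -m jog '0 0 0 0 0.5 0 -1;0 0 0 0 0.5 0 -1;0 0 0 0 0.5 0 -1;0 0 0 0 0.5 0 -1;0 0 0 0 0.5 0 -1;0 0 0 0 0.5 0 -1' 80; python3 - <<'E'
from h import *
o=readout.get_obs();im=optics.camera('wrist'); crop(im,0,0,512,384,1.5,'w11')
import pickle;pickle.dump((o,im),open('w11.pkl','wb'));print(o['opening'])
R=Rn.from_quat(o['ee_rot']).as_matrix(); print(R)
E
```

```text
clock: 10.73
position: [0.4837, -0.2864, 0.0322]
ee_rot: [0.39, 0.589, -0.39, 0.591]
wrist_force: [-0.9, 0.2, 6.3]
opening: 0.0105
0.010473479651553201
[[ 0.0023  0.9198  0.3923]
 [-0.0012  0.3923 -0.9198]
 [-1.      0.0017  0.002 ]]
```

View pics/w11.png

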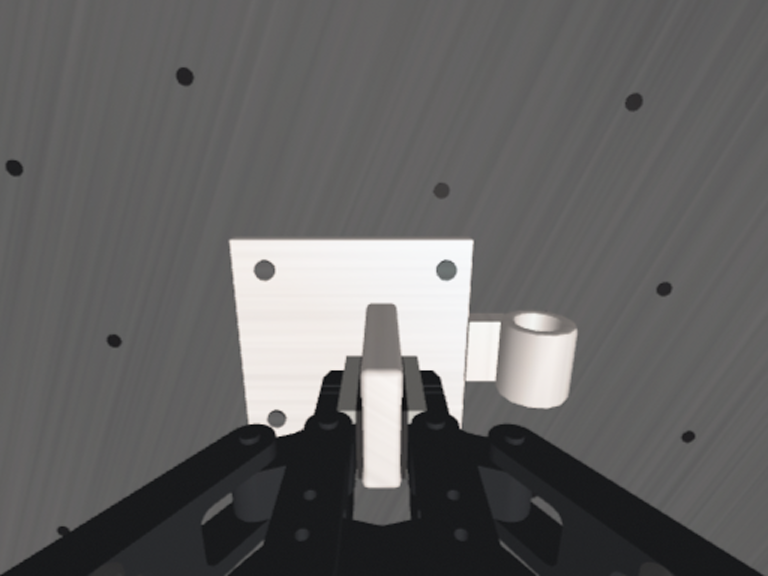

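```bash
python3 - <<'E'
from h import *
delta([.5211,-.0153,.20],np.radians(2.9))
E
```

```text
turn [ 3.37  0.02 -0.02] shift [-168.   141.1 -234.4]
```

```bash
python3 -m jog '0 0 0 -5 0 0 -1;0 0 0 -20 0 0 -1;0 0 0 -45 0 0 -1;0 0 0 -75 0 0 -1;0 0 0 -105 0 0 -1;0 0 0 -135 5 -8 -1;0.3 0 0 -158 15 -25 -1;0.7 0 0 -168 30 -50 -1;1.1 0 0 -168 48 -80 -1;1.5 0 0 -168 66 -110 -1' && python3 - <<'E'
from h import *
o=readout.get_obs()
print(o['opening'],o['moment'])
delta([.5211,-.0153,.20],np.radians(2.9))
E
```

```text
clock: 11.62
position: [0.5004, -0.1582, 0.2003]
ee_rot: [0.436, 0.556, -0.436, 0.557]
wrist_force: [0.7, 0.4, -2.0]
opening: 0.0111
0.01106179937485282 [ 0.0314 -0.0526  0.0082]
turn [ 1.83  0.01 -0.02] shift [   0.3   54.4 -133.8]
```

```bash
python3 -m jog '0.4 0 0 0 12 -30 -1;0.8 0 0 0 24 -60 -1;1.2 0 0 0 36 -90 -1;1.6 0 0 0 46 -115 -1;1.85 0 0 0 52 -128 -1;1.85 0 0 0 54.6 -134 -1;1.85 0 0 0 54.6 -134 -1;1.85 0 0 0 54.6 -134 -1;1.85 0 0 0 54.6 -134 -1;1.85 0 0 0 54.6 -134 -1' && python3 - <<'E'
from h import *
import pickle
o=readout.get_obs();im=optics.camera('wrist'); crop(im,0,0,512,384,1.5,'w12');pickle.dump((o,im),open('w12.pkl','wb'))
s=optics.camera('scene'); crop(s,200,130,120,120,5,'s12')
print(o['opening'],o['moment'],o['joint_velocities'])
delta([.5211,-.0153,.1282],np.radians(2.9),o)
E
```

```text
clock: 12.45
position: [0.5204, -0.0175, 0.1989]
ee_rot: [0.487, 0.512, -0.488, 0.512]
wrist_force: [0.0, -0.8, -2.6]
opening: 0.0112
0.01117248639776694 [-0.0104  0.0377 -0.0074] [ 0.0012  0.0001 -0.0059 -0.0004 -0.0015 -0.0005 -0.0042]
turn [-0.01  0.01  0.  ] shift [70.7  0.8 -2.2]
```

View pics/w12.png

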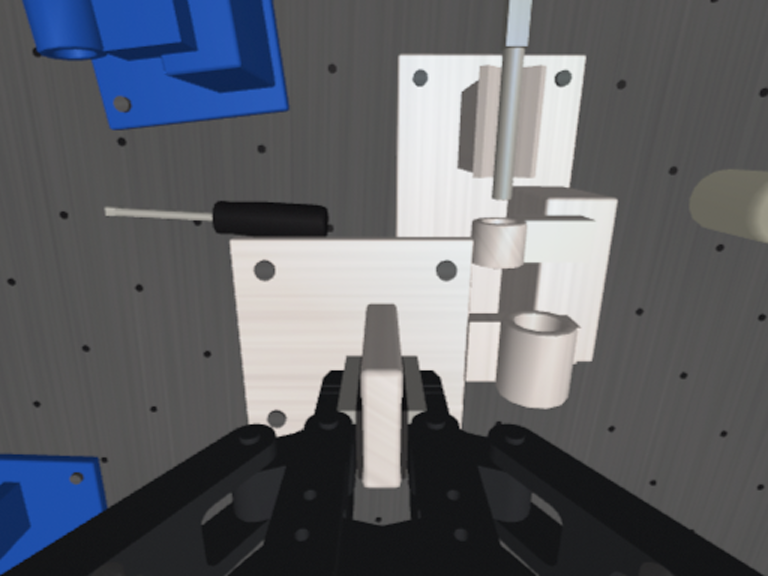

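View pics/s12.png

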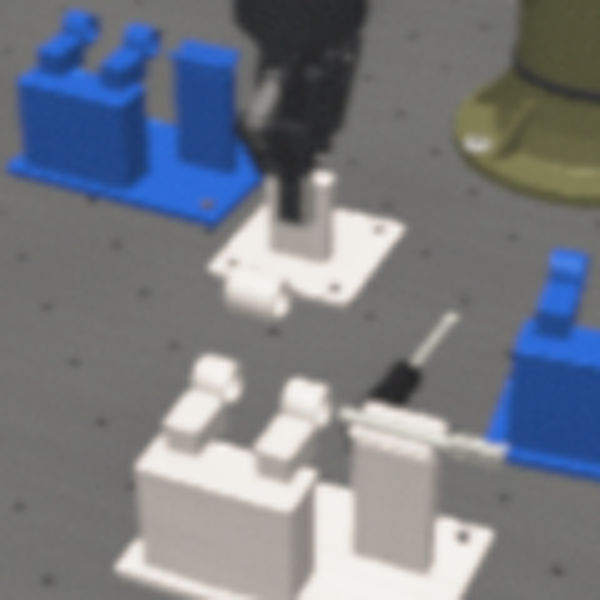

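```bash
python3 - <<'E'
from h import *
import pickle
o,im=pickle.load(open('w12.pkl','rb'))
m=optics.camera_model('wrist');T=m['T_tool_cam']
def pt(P): q=T[:3,:3].T@(np.array(P)-T[:3,3]);return (1.5*(np.array([m['fx']*q[0],m['fy']*q[1]])/q[2]+[m['cx'],m['cy']])).round(1)
# plate corners far and knuckle far-end ellipse
zb=.0322 # underside x in tool
print('plate far L/R top',pt([zb-.006,-.058,-.045]),pt([zb-.006,.035,-.045]))
print('kn far end centre,top,L,R',pt([zb-.014,.06,-.015]),pt([zb-.028,.06,-.015]),pt([zb-.014,.046,-.015]),pt([zb-.014,.074,-.015]))
print('rib top far',pt([zb-.064,-.006,-.02]),pt([zb-.064,.006,-.02]), 'near',pt([zb-.064,-.006,.02]),pt([zb-.064,.006,.02]))
b=np.array([.581,-.0123]);x=np.array([.9987,.0506]);y=np.array([-.0506,.9987])
F=lambda a,c,z:1.5*proj('wrist',[*(b+a*x+c*y),z],o)
print('tip',F(0,.049,.11),'far kn far face L,R,top',F(-.014,.0405,.11),F(.014,.0405,.11),F(0,.0405,.124),'near face top',F(0,.0185,.124))
print('foot corners',F(-.05,.135,.01),F(.075,.135,.01),'blk',F(.07,.05,.09))
crop(im,290,20,130,260,2.3,'w12c'); crop(im,290,110,120,90,6,'w12d'); 
E
```

```text
plate far L/R top [227.3 239. ] [472.5 239.1]
kn far end centre,top,L,R [537.  320.6] [550.  335.1] [500.4 320.6] [573.6 320.6]
rib top far [357.9 370.5] [401.7 370.6] near [360. 490.] [399.8 490. ]
tip [500.2535 202.8865] far kn far face L,R,top [471.6243 219.67  ] [526.2239 219.6446] [506.1064 224.1485] near face top [502.3874 268.1901]
foot corners [396.8905  52.8488] [586.4222  52.7259] blk [618.8848 196.6149]
```

View pics/w12d.png

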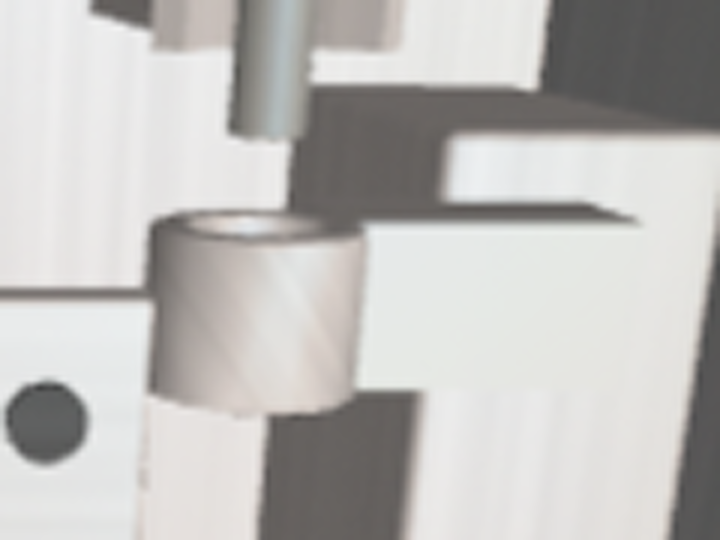

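```bash
python3 -m jog '0 0 0 10 0.3 -1 -1;0 0 0 25 0.3 -2 -1;0 0 0 36 0.3 -2.2 -1;0 0 0 38 0.3 -2.2 -1;0 0 0 38 0.3 -2.2 -1;0 0 0 38 0.3 -2.2 -1;0 0 0 38 0.3 -2.2 -1' && python3 - <<'E'
from h import *
import pickle
o=readout.get_obs();im=optics.camera('wrist'); crop(im,280,110,130,170,3.5,'w13');pickle.dump((o,im),open('w13.pkl','wb'))
print(o['joint_velocities'])
delta([.5205,-.0153,.1282],np.radians(2.9),o)
E
```

```text
clock: 13.13
position: [0.5213, -0.0136, 0.1613]
ee_rot: [0.487, 0.513, -0.487, 0.513]
wrist_force: [0.2, 0.2, -1.7]
opening: 0.0108
[-0.003  -0.006  -0.0003 -0.0007 -0.0007 -0.0027 -0.0001]
turn [ 0.01  0.   -0.01] shift [33.1 -0.9  1.6]
```

View pics/w13.png

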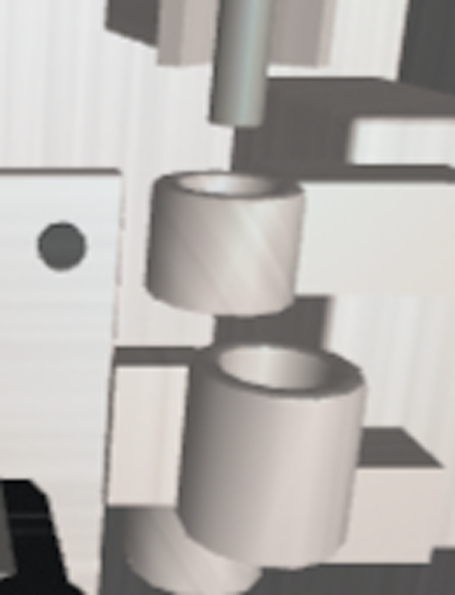

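```bash
cat > chk.py <<'E'
from h import *
import pickle,sys
def chk(f):
    o,im=pickle.load(open(f,'rb'))
    b=np.array([.581,-.0123]);x=np.array([.9987,.0506]);y=np.array([-.0506,.9987])
    F=lambda a,c,z:proj('wrist',[*(b+a*x+c*y),z],o)
    return o,im,F
E
python3 - <<'E'
from chk import *
o,im,F=chk('w13.pkl')
c=lambda p:((p-[280,110]+.5)*3.5-.5).round(0)
print('far kn far L,R',c(F(-.014,.0405,.11)),c(F(.014,.0405,.11)),'near edge top',c(F(0,.0185,.124)),'tip',c(F(0,.049,.11)))
m=optics.camera_model('wrist');T=m['T_tool_cam']
def pt(P): q=T[:3,:3].T@(np.array(P)-T[:3,3]);return np.array([m['fx']*q[0],m['fy']*q[1]])/q[2]+[m['cx'],m['cy']]
zb=.0322
for dy in (0,.0007):print('leaf kn far L,R',c(pt([zb-.014,.046+dy,-.015])),c(pt([zb-.014,.074+dy,-.015])),'corner',c(pt([zb-.006,.035+dy,-.045])))
for _ in range(3): print(readout.get_obs()['position'])
E
for i in 1 2 3; do python3 -m jog '0 0 0 0 0 0 -1' | grep pos; done
```

```text
far kn far L,R [153. 181.] [303. 181.] near edge top [239. 317.] tip [232. 136.]
leaf kn far L,R [189. 364.] [360. 364.] corner [124. 174.]
leaf kn far L,R [193. 364.] [364. 364.] corner [128. 174.]
[ 0.5213 -0.0136  0.1614]
[ 0.5213 -0.0136  0.1614]
[ 0.5213 -0.0136  0.1614]
position: [0.5212, -0.0135, 0.1613]
position: [0.5211, -0.0135, 0.1612]
position: [0.521, -0.0134, 0.1611]
```

```bash
python3 -m jog '0 0 0 0 -0.6 1.4 -1;0 0 0 6 -0.6 1.4 -1;0 0 0 12 -0.6 1.4 -1;0 0 0 18 -0.6 1.4 -1;0 0 0 24 -0.6 1.4 -1;0 0 0 28 -0.6 1.4 -1;0 0 0 31 -0.6 1.4 -1;0 0 0 33 -0.6 1.4 -1;0 0 0 33 -0.6 1.4 -1;0 0 0 33 -0.6 1.4 -1' && python3 -m jog '0 0 0 0 0 0 -1;0 0 0 0 0 0 -1;0 0 0 0 0 0 -1;0 0 0 0 0 0 -1'; python3 - <<'E'
from h import *
import pickle
o=readout.get_obs();im=optics.camera('wrist'); crop(im,260,100,150,170,3.5,'w14');pickle.dump((o,im),open('w14.pkl','wb'))
s=optics.camera('scene'); crop(s,200,150,100,100,6,'s14'); t=optics.camera('top'); crop(t,190,110,90,80,7,'t14')
print(o['joint_velocities'],o['moment'])
delta([.5207,-.0148,.1282],np.radians(2.9),o)
E
```

```text
clock: 14.27
position: [0.5204, -0.0149, 0.1278]
ee_rot: [0.487, 0.513, -0.487, 0.513]
wrist_force: [0.5, 0.5, -2.3]
opening: 0.0109
clock: 14.6
position: [0.5204, -0.0149, 0.128]
ee_rot: [0.487, 0.513, -0.487, 0.513]
wrist_force: [-0.6, 0.4, -1.4]
opening: 0.011
[ 0.0014  0.0008  0.0006  0.0002  0.0006 -0.0007  0.0004] [-0.0272  0.0376 -0.0185]
turn [ 0.02  0.   -0.  ] shift [-0.2  0.3 -0.1]
```

View pics/w14.png

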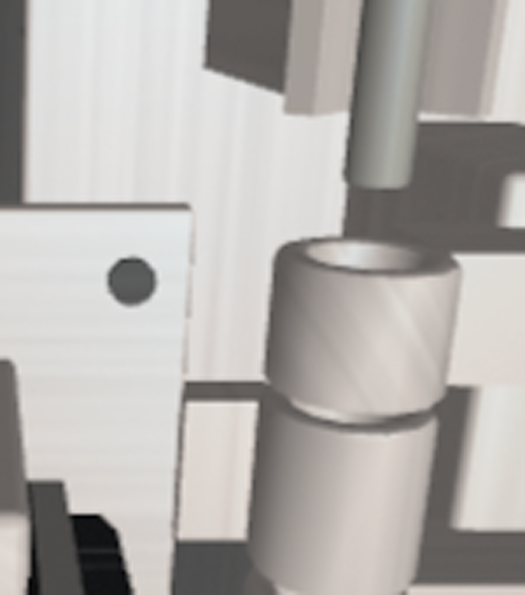

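View pics/s14.png

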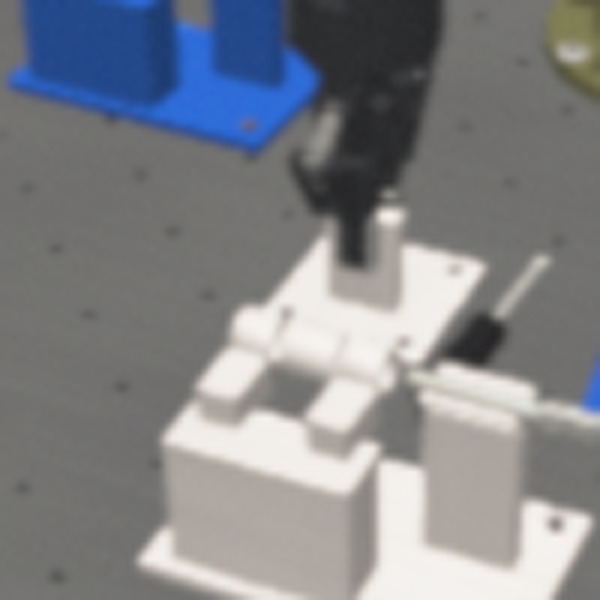

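View pics/t14.png

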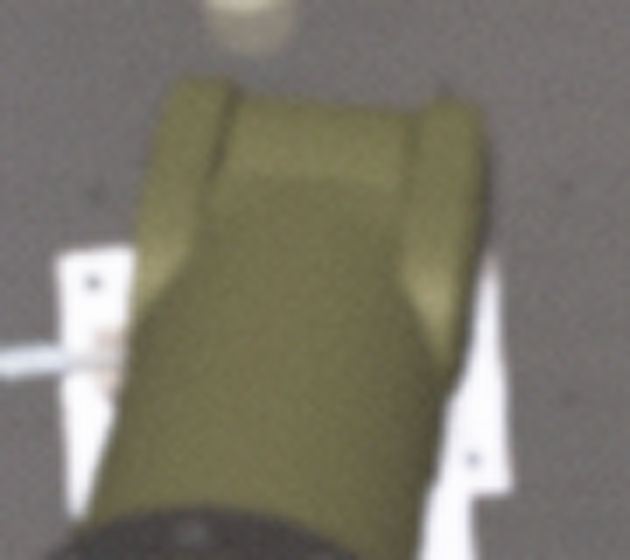

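```bash
python3 - <<'E'
from chk import *
s=optics.camera('scene'); crop(s,232,192,50,34,16,'s15')
o,im,F=chk('w14.pkl')
crop(im,320,160,80,110,5.4,'w15')
E
```

```text
(no output)
```

View pics/s15.png

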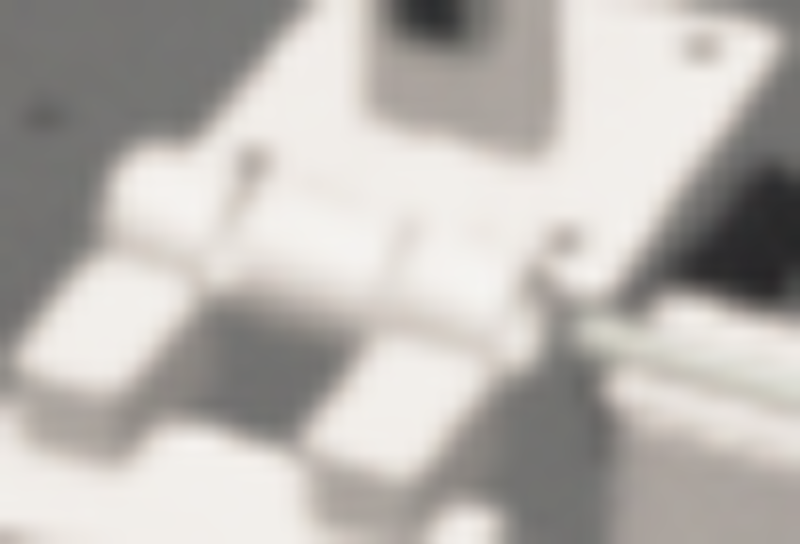

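View pics/w15.png

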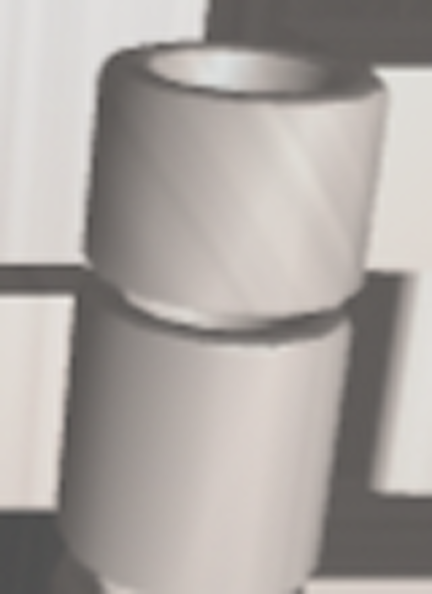

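```bash
python3 - <<'E'
from h import *
a=np.mean([optics.camera('scene').astype(float) for _ in range(4)],0).mean(2)
c=a[192:226,232:282]; c=np.clip((c-185)/(250-185),0,1)*255
cv2.imwrite('pics/s16.png',cv2.resize(c.astype(np.uint8),None,fx=16,fy=16,interpolation=cv2.INTER_CUBIC))
E
```

```text
(no output)
```

View pics/s16.png

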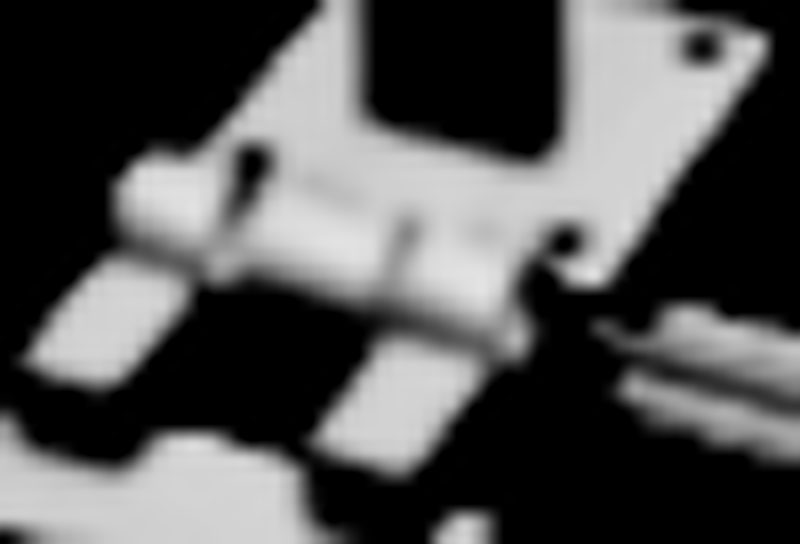

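```bash
python3 - <<'E'
from chk import *
o,im,F=chk('w14.pkl')
c=lambda p:((p-[320,160]+.5)*5.4-.5).round(0)
def rim(y,r=.014):
    P=np.array([c(F(r*np.cos(t),y,.11+r*np.sin(t))) for t in np.linspace(0,2*np.pi,73)]); 
    return 'L',P[:,0].min(),'R',P[:,0].max(),'low',P[P[:,1].argmax()],'high',P[P[:,1].argmin()]
for y in (.0405,.0185,.015,.0): print(y,rim(y))
print('hole .015',rim(.015,.009),'hole .0405',rim(.0405,.009))
E
```

```text
0.0405 ('L', np.float64(98.0), 'R', np.float64(391.0), 'low', array([318.,  99.]), 'high', array([185.,  34.]))
0.0185 ('L', np.float64(80.0), 'R', np.float64(361.0), 'low', array([278., 318.]), 'high', array([165., 224.]))
0.015 ('L', np.float64(78.0), 'R', np.float64(356.0), 'low', array([273., 351.]), 'high', array([152., 253.]))
0.0 ('L', np.float64(67.0), 'R', np.float64(337.0), 'low', array([255., 488.]), 'high', array([150., 373.]))
hole .015 ('L', np.float64(126.0), 'R', np.float64(304.0), 'low', array([258., 331.]), 'high', array([180., 268.])) hole .0405 ('L', np.float64(148.0), 'R', np.float64(336.0), 'low', array([289.,  86.]), 'high', array([191.,  45.]))
```

```bash
python3 - <<'E'
from chk import *
ims=[]
for _ in range(4):
    o=readout.get_obs(); ims.append(optics.camera('wrist').astype(float))
a=np.mean(ims,0); import pickle; pickle.dump((o,a.astype(np.uint8)),open('w16.pkl','wb'))
g=a.mean(2)[200:235,330:392]; g=(g-g.min())/(g.max()-g.min())*255
cv2.imwrite('pics/w16.png',cv2.resize(g.astype(np.uint8),None,fx=12,fy=12,interpolation=cv2.INTER_CUBIC)); print(o['position'])
o,im,F=chk('w16.pkl')
c=lambda p:((p-[330,200]+.5)*12-.5).round(0)
for y,r in ((.0185,.014),(.015,.014),(.015,.009)):
    P=np.array([c(F(r*np.cos(t),y,.11+r*np.sin(t))) for t in np.linspace(0,2*np.pi,73)]); print(y,r,P[P[:,1].argmax()],P[:,0].min(),P[:,0].max())
E
```

```text
[ 0.5203 -0.0148  0.1278]
0.0185 0.014 [501. 230.] 62.0 686.0
0.015 0.014 [464. 304.] 56.0 676.0
0.015 0.009 [442. 259.] 163.0 560.0
```

View pics/w16.png

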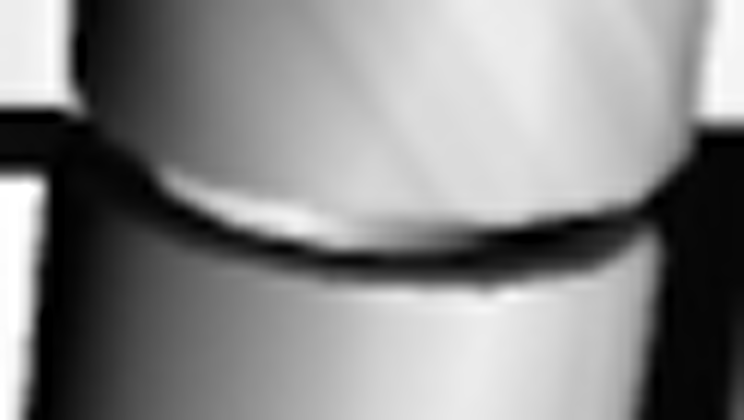

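```bash
python3 - <<'E'
from h import *
a=np.mean([optics.camera('scene').astype(float) for _ in range(4)],0).mean(2)
np.save('sc.npy',a)
b=np.array([.581,-.0123]);x=np.array([.9987,.0506]);y=np.array([-.0506,.9987])
G=lambda p,c,z:proj('scene',[*(b+p*x+c*y),z])
def low(dx,dz,u):
    best=None
    for t in np.linspace(-np.pi/2,np.pi/2,61):
        A=G(dx+.014*np.cos(t),-.014,.11+dz+.014*np.sin(t));B=G(dx+.014*np.cos(t),.014,.11+dz+.014*np.sin(t))
        v=A[1]+(u-A[0])/(B[0]-A[0])*(B[1]-A[1]); best=v if best is None else max(best,v)
    return best
def blk(u):
    A=G(.03,-.018,.09);B=G(.03,.018,.09); return A[1]+(u-A[0])/(B[0]-A[0])*(B[1]-A[1])
for u in range(245,256):
    col=a[:,u]; seg=col[200:228]
    # threshold crossings at mid level
    th=(seg.max()+seg.min())/2
    k=[200+i+(th-seg[i])/(seg[i+1]-seg[i]) for i in range(len(seg)-1) if (seg[i]-th)*(seg[i+1]-th)<0]
    print(u,np.round(k,2),'pred low %.2f blk %.2f'%(low(0,0,u),blk(u)),'dz-2: %.2f dx-.7: %.2f'%(low(0,-.002,u),low(-.0007,0,u)),np.round(seg[[0]],0),seg.min().round())
E
```

```text
245 [209.79 218.28] pred low 210.91 blk 218.15 dz-2: 211.44 dx-.7: 210.75 [218.] 118.0
246 [209.74 218.58] pred low 211.19 blk 218.43 dz-2: 211.71 dx-.7: 211.03 [231.] 114.0
247 [209.66 218.96] pred low 211.46 blk 218.72 dz-2: 211.99 dx-.7: 211.30 [230.] 112.0
248 [209.83 219.24] pred low 211.74 blk 219.00 dz-2: 212.26 dx-.7: 211.58 [231.] 112.0
249 [210.15 219.43] pred low 212.01 blk 219.28 dz-2: 212.54 dx-.7: 211.85 [235.] 112.0
250 [210.44 219.54] pred low 212.29 blk 219.56 dz-2: 212.81 dx-.7: 212.13 [237.] 113.0
251 [210.75 217.85] pred low 212.56 blk 219.85 dz-2: 213.09 dx-.7: 212.40 [237.] 114.0
252 [211.01 216.59 220.82 223.97] pred low 212.83 blk 220.13 dz-2: 213.36 dx-.7: 212.68 [237.] 119.0Traceback (most recent call last):
  File "<stdin>", line 19, in <module>
  File "<stdin>", line 9, in low
  File "<stdin>", line 5, in <lambda>
  File "h.py", line 15, in proj
    m=optics.camera_model(n); X=np.asarray(X,float)
ValueError: time passes only in moves, steps and waits
```

```bash
python3 - <<'E'
import pickle,cv2,numpy as np
I={k:pickle.load(open(k+'.pkl','rb'))[1] for k in ('w11','w12','w13','w14')}
O={k:pickle.load(open(k+'.pkl','rb'))[0] for k in I}
for k in I:
    g=cv2.cvtColor(I[k],cv2.COLOR_RGB2GRAY)
    out=[]
    for (cx,cy) in ((297,180),(176,180)):
        r=g[cy-12:cy+13,cx-12:cx+13].astype(float); w=np.clip(180-r,0,None); Y,X=np.mgrid[-12:13,-12:13]
        out+= [(cx+(w*X).sum()/w.sum()).round(2),(cy+(w*Y).sum()/w.sum()).round(2)]
    print(k,out,O[k]['position'],O[k]['ee_rot'])
t=cv2.cvtColor(I['w12'],cv2.COLOR_RGB2GRAY)
T=t[245:266,340:380]
for k in ('w11','w12','w13','w14'):
    g=cv2.cvtColor(I[k],cv2.COLOR_RGB2GRAY); r=cv2.matchTemplate(g[235:276,330:390],T,cv2.TM_CCOEFF_NORMED); print(k,cv2.minMaxLoc(r)[1::2])
E
```

```text
w11 [np.float64(297.09), np.float64(179.59), np.float64(175.92), np.float64(179.65)] [ 0.48368127 -0.28642728  0.032249  ] [ 0.38988562  0.58906235 -0.38967045  0.59089059]
w12 [np.float64(297.15), np.float64(179.83), np.float64(175.97), np.float64(179.78)] [ 0.52041383 -0.01746701  0.19888837] [ 0.48713723  0.51221328 -0.48752492  0.51249813]
w13 [np.float64(297.11), np.float64(179.82), np.float64(175.97), np.float64(179.8)] [ 0.52129046 -0.01361561  0.16127048] [ 0.48703617  0.5125796  -0.48660951  0.51309756]
w14 [np.float64(297.11), np.float64(179.81), np.float64(175.92), np.float64(179.77)] [ 0.52042592 -0.01487497  0.1279679 ] [ 0.48682378  0.51281986 -0.48667821  0.51299388]
w11 (0.9947522282600403, (11, 3))
w12 (1.0, (10, 10))
w13 (0.9083036780357361, (9, 9))
w14 (0.9984254240989685, (10, 10))
```

```bash
python3 -m jog '0 0 0 -0.2 0.5 0.5 -1;0 0 0 -0.4 0.9 0.9 -1;0 0 0 -0.4 0.9 0.9 -1;0 0 0 -0.4 0.9 0.9 -1;0 0 0 -0.4 0.9 0.9 -1;0 0 0 -0.4 0.9 0.9 -1;0 0 0 -0.4 0.9 0.9 -1;0 0 0 -0.4 0.9 0.9 -1' && python3 - <<'E'
from chk import *
ims=[]
for _ in range(4):
    o=readout.get_obs(); ims.append(optics.camera('wrist').astype(float))
a=np.mean(ims,0); pickle.dump((o,a.astype(np.uint8)),open('w17.pkl','wb'))
g=a.mean(2)[165:275,320:400]; g=(g-g.min())/(g.max()-g.min())*255
cv2.imwrite('pics/w17.png',cv2.resize(g.astype(np.uint8),None,fx=5.4,fy=5.4,interpolation=cv2.INTER_CUBIC)); print(o['position'],o['ee_rot'])
g=a.mean(2)[200:235,330:392]; g=(g-g.min())/(g.max()-g.min())*255
cv2.imwrite('pics/w17b.png',cv2.resize(g.astype(np.uint8),None,fx=12,fy=12,interpolation=cv2.INTER_CUBIC))
m=optics.camera_model('wrist');T=m['T_tool_cam'];R=Rn.from_quat(o['ee_rot']).as_matrix()
b=np.array([.581,-.0123]);x=np.array([.9987,.0506]);y=np.array([-.0506,.9987])
def F(p,q,z):
    X=np.r_[b+p*x+q*y,z]; c=T[:3,:3].T@(R.T@(X-o['position'])-T[:3,3]); return np.array([m['fx']*c[0]/c[2]+m['cx'],m['fy']*c[1]/c[2]+m['cy']])
c=lambda p:((p-[330,200]+.5)*12-.5).round(0)
for yy,r in ((.0185,.014),(.015,.014),(.015,.009)):
    P=np.array([c(F(r*np.cos(t),yy,.11+r*np.sin(t))) for t in np.linspace(0,2*np.pi,37)]); print(yy,r,P[P[:,1].argmax()],P[:,0].min(),P[:,0].max())
E
```

```text
clock: 16.07
position: [0.5213, -0.0157, 0.1282]
ee_rot: [0.487, 0.513, -0.487, 0.513]
wrist_force: [0.4, -0.3, -1.8]
opening: 0.0107
[ 0.5213 -0.0157  0.1282] [ 0.4868  0.5129 -0.4868  0.5129]
0.0185 0.014 [452. 207.] 44.0 665.0
0.015 0.014 [443. 281.] 38.0 655.0
0.015 0.009 [404. 237.] 144.0 540.0
```

View pics/w17.png

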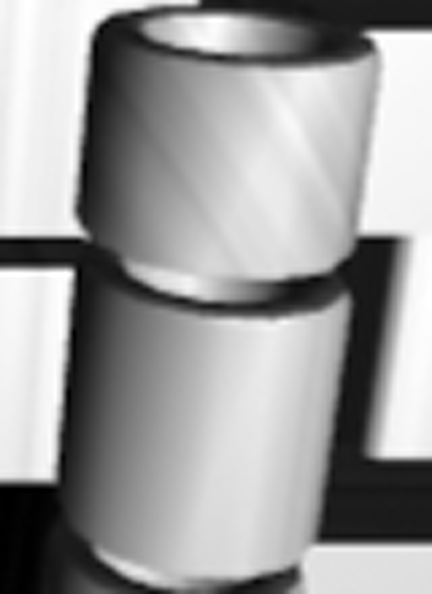

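View pics/w17b.png

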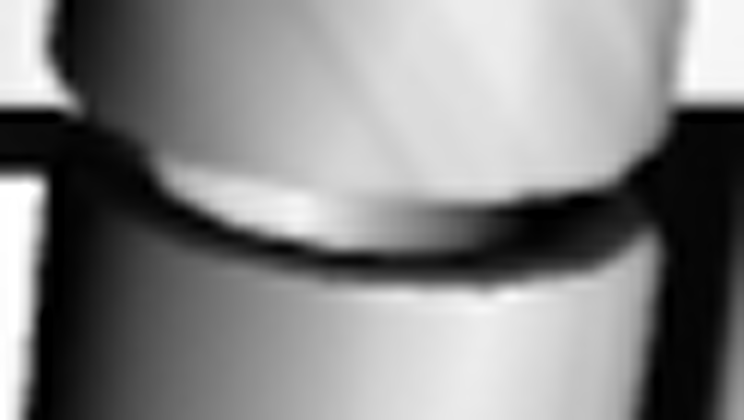

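```bash
python3 -m jog '0 0 0 0 0.2 0 -1;0 0 0 0 0.2 0 -1;0 0 0 0 0.2 0 -1;0 0 0 0 0.2 0 -1;0 0 0 0 0.2 0 -1;0 0 0 0 0.2 0 -1' && python3 - <<'E'
from h import *
o=readout.get_obs();print(np.abs(o['joint_velocities']).max())
s=optics.camera('scene'); crop(s,160,120,240,180,3.3,'s18')
E
```

```text
clock: 16.77
position: [0.5215, -0.0157, 0.1282]
ee_rot: [0.487, 0.513, -0.487, 0.513]
wrist_force: [-0.2, -0.3, -3.0]
opening: 0.0111
0.0019069982906464724
```

View pics/s18.png

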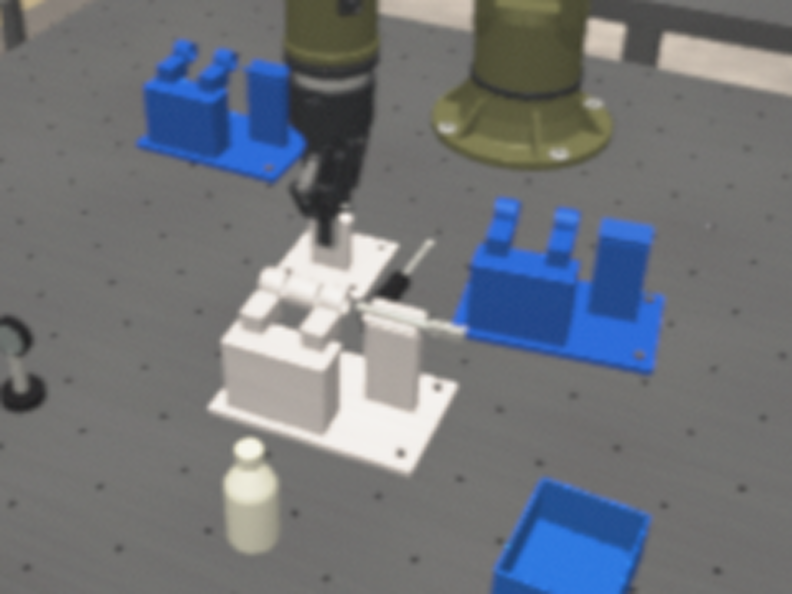

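The scene picture shows the pin in the V (around 400,317), the leaf knuckle between the jamb knuckles (around 300,290), and nothing else disturbed. I'm handing in.

```bash
python3 -c "
from workcell import job
print(job.finish_job())"
```

```text
the job is handed in; nothing more can be done
None
```

I laid the pin in the V rest and let go of it. Then I gripped the leaf by its rib and brought its knuckle in between the two jamb knuckles. I handed the job in at about 17 s with the leaf still held there.

**Pin:** the wrist picture put its tip 49 mm from `jamb_bore` along y (wanted 50, within 10) and within about 0.5 mm of the V's centre line. The square grip sticks out beyond the V.

**Leaf:** the last wrist views put its knuckle about 0.3 mm from the bore line sideways. The gap to the V-side jamb knuckle was about 3.7 mm; the gap at the other end was visible but not measured. From the measured arm pose, the hole is about 110 mm high. The arm was still (joint speeds under 0.002 rad/s), and the wrist force was only about the leaf's weight, so nothing suggests it is touching the jamb block.

**Checks that disagreed:**
- The scene camera put the fixture about 5 mm from where the other two cameras had it. I trusted the wrist view, which shows the leaf and jamb knuckles together.
- Before the last correction the wrist view showed the leaf about 1 mm off sideways and 1 mm along the bore. I corrected both.
- A scene-camera check of the leaf's height was spoiled by shading. The height rests on the arm's measured pose and on the leaf not slipping in the grip, which the wrist pictures confirmed.

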